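# Mix a batch of craft beads and tidy up

### The job

Make up a mixed batch of beads for the craft table: put every coloured bead from the open drawer into the bowl with the plain ones, then take the stirring rod from its stand and, with its tip down near the bowl's floor and pushing the beads along, stir them round anticlockwise (seen from above) for at least three full turns, about 4 to 5 cm out from the middle of the bowl. Then hang the rod back, down through the same eyelet until its collar rests on it, push the drawer fully home past its catch, and see that all the beads are still in the bowl. Leave the other things on the table where they are.

Things in the scene. Friction and masses are not known exactly. Their poses are not given: they have to be found in the camera images.
- bowl: blue ceramic mixing bowl, held fast to the table by a black suction foot; origin at the centre of its underside, axes parallel to the table's (x away from the robot, y to its left, z up). Inner floor 6 mm above the origin, flaring walls 5 mm thick, inner radius 66 mm at the floor and 99 mm at the rim; smooth glaze, rim 80 mm above the table. It stands on the left or on the right.
- drawer (a joint): how far the upper drawer of the fixed wooden desktop cabinet (two drawers, 280 mm deep, 260 wide, 165 high; the lower one is shut and does not open) stands open, m: 0 is fully home, stop at 0.185. It moves with about 2 N; over the last 13 mm a sprung roller catch must be overcome (about 6 N in all), and once past its crest at 5 mm it snaps home to 0 and holds the drawer.
- drawer_floor (a point): middle of the inner floor of the open drawer's front compartment, 93 mm above the table; x axis into the cabinet, y along the drawer front, z up. Compartment 128 mm long (x), 218 wide (y); sides and rear divider stand only 16 mm above this floor, front panel 59 mm. It lies wholly in front of the cabinet, whose top is 72 mm above this floor.
- drawer_front (a point): point on the outer face of the upper drawer's wooden front panel, over the middle of its width, 132 mm above the table; x axis into the cabinet (the way to push). The panel is 256 mm wide and spans 86 to 152 mm above the table; a steel knob of 24 mm diameter stands out 22 mm at the panel's middle, 119 mm above the table
- rod: wooden stirring rod, 180 mm long, about 60 g; origin at the centre of its lower tip, z along it to the handle end. Round shaft 13 mm diameter with a chamfered tip, a collar 32 mm diameter from 80 to 89 mm above the tip, above it a square handle, 18 x 18 mm, its faces square to the rod's x and y. At the start it hangs upright in the eyelet by its collar, the tip 15 mm above the table.
- rod_tip (a point): centre of the rod's lower tip
- rod_grip (a point): point on the rod's axis in the handle, 125 mm above the tip (55 mm below the handle's end), a good place to grip it, firmly
- stand: fixed steel stirrer stand: dark base 170 x 110 x 8 mm, post 99 mm high, an eyelet on an arm at its -x side and a red brush hung at its +x side (48 mm behind the post, its top 152 mm above the table; it stays there). Origin at the centre of the underside. It stands on the other side from the bowl.
- eyelet (a point): centre of the upper face of the stand's free eyelet, a flat steel ring with its axis upright, 22 mm inside and 34 mm outside diameter, 6 mm thick, upper face 95 mm above the table, 48 mm from the post
- bead0: red wooden bead, a bevelled octagonal prism 30 mm over the flats (32 over the corners; a corner lies on its x axis) and 30 mm high, bored through, smoothly lacquered, 18 g; origin at its centre, z along the bore. Stands in the drawer's front compartment at the start; absent in some starts (None).
- bead1: blue wooden bead, a bevelled octagonal prism 30 mm over the flats (32 over the corners; a corner lies on its x axis) and 30 mm high, bored through, smoothly lacquered, 18 g; origin at its centre, z along the bore. Stands in the drawer's front compartment at the start; absent in some starts (None).
- bead2: yellow wooden bead, a bevelled octagonal prism 30 mm over the flats (32 over the corners; a corner lies on its x axis) and 30 mm high, bored through, smoothly lacquered, 18 g; origin at its centre, z along the bore. Stands in the drawer's front compartment at the start; absent in some starts (None).
- bead3: green wooden bead, a bevelled octagonal prism 30 mm over the flats (32 over the corners; a corner lies on its x axis) and 30 mm high, bored through, smoothly lacquered, 18 g; origin at its centre, z along the bore. Stands in the drawer's front compartment at the start; absent in some starts (None).
- bead4: orange wooden bead, a bevelled octagonal prism 30 mm over the flats (32 over the corners; a corner lies on its x axis) and 30 mm high, bored through, smoothly lacquered, 18 g; origin at its centre, z along the bore. Stands in the drawer's front compartment at the start; absent in some starts (None).
- plain0: plain pale wooden bead, a bevelled octagonal prism 30 mm over the flats (32 over the corners; a corner lies on its x axis) and 30 mm high, bored through, smoothly lacquered, 18 g; origin at its centre, z along the bore. Lies in the bowl from the start.
- plain1: plain pale wooden bead, a bevelled octagonal prism 30 mm over the flats (32 over the corners; a corner lies on its x axis) and 30 mm high, bored through, smoothly lacquered, 18 g; origin at its centre, z along the bore. Lies in the bowl from the start.
- spray: pink spray bottle 44 mm diameter, 135 mm high, bystander; origin at its underside
- glue: white glue jar with yellow lid, 56 mm diameter, 75 mm high, bystander; origin at its underside
- tape: roll of tape, 90 mm diameter, 20 mm high, lying flat, bystander; origin at its underside
- disc: wooden disc, 72 mm diameter, 18 mm high, lying flat, bystander; origin at its underside

How it is judged:
On the way, in this order (a step that is already met when the one before it is completed fails the run):
1. every coloured bead lies in the bowl, let go (horizontal distance between each of bead0, bead1, bead2, bead3, bead4 and bowl below 0.092 m and z of bead0 in the frame of bowl between 0 and 0.075 m and contact force between the fingers and bead0 below 0.2 N and linear speed of each of bead0, bead1, bead2, bead3, bead4 below 0.05 m/s and z of bead1 in the frame of bowl between 0 and 0.075 m and contact force between the fingers and bead1 below 0.2 N and z of bead2 in the frame of bowl between 0 and 0.075 m and contact force between the fingers and bead2 below 0.2 N and z of bead3 in the frame of bowl between 0 and 0.075 m and contact force between the fingers and bead3 below 0.2 N and z of bead4 in the frame of bowl between 0 and 0.075 m and contact force between the fingers and bead4 below 0.2 N), for 0.2 s.
2. stirring anticlockwise, the rod's tip low in the bowl and pushing beads: passes the far side (1 of 9) (x of rod_tip in the frame of bowl above 0.022 m and y of rod_tip in the frame of bowl between -0.022 and 0.022 m and horizontal distance between rod_tip and bowl below 0.092 m and z of rod_tip in the frame of bowl below 0.03 m and linear speed of any of bead0, bead1, bead2, bead3, bead4, plain0, plain1 above 0.01 m/s), for 0.02 s.
3. stirring anticlockwise, the rod's tip low in the bowl and pushing beads: passes the left side (2 of 9) (y of rod_tip in the frame of bowl above 0.022 m and x of rod_tip in the frame of bowl between -0.022 and 0.022 m and horizontal distance between rod_tip and bowl below 0.092 m and z of rod_tip in the frame of bowl below 0.03 m and linear speed of any of bead0, bead1, bead2, bead3, bead4, plain0, plain1 above 0.01 m/s), for 0.02 s.
4. stirring anticlockwise, the rod's tip low in the bowl and pushing beads: passes the near side (3 of 9) (x of rod_tip in the frame of bowl below -0.022 m and y of rod_tip in the frame of bowl between -0.022 and 0.022 m and horizontal distance between rod_tip and bowl below 0.092 m and z of rod_tip in the frame of bowl below 0.03 m and linear speed of any of bead0, bead1, bead2, bead3, bead4, plain0, plain1 above 0.01 m/s), for 0.02 s.
5. stirring anticlockwise, the rod's tip low in the bowl and pushing beads: passes the right side (4 of 9) (y of rod_tip in the frame of bowl below -0.022 m and x of rod_tip in the frame of bowl between -0.022 and 0.022 m and horizontal distance between rod_tip and bowl below 0.092 m and z of rod_tip in the frame of bowl below 0.03 m and linear speed of any of bead0, bead1, bead2, bead3, bead4, plain0, plain1 above 0.01 m/s), for 0.02 s.
6. stirring anticlockwise, the rod's tip low in the bowl and pushing beads: passes the far side (5 of 9) (all of step 2), for 0.02 s.
7. stirring anticlockwise, the rod's tip low in the bowl and pushing beads: passes the left side (6 of 9) (all of step 3), for 0.02 s.
8. stirring anticlockwise, the rod's tip low in the bowl and pushing beads: passes the near side (7 of 9) (all of step 4), for 0.02 s.
9. stirring anticlockwise, the rod's tip low in the bowl and pushing beads: passes the right side (8 of 9) (all of step 5), for 0.02 s.
10. stirring anticlockwise, the rod's tip low in the bowl and pushing beads: passes the far side (9 of 9) (all of step 6), for 0.02 s.
At the end, for the whole second after the job is handed in: All beads lie in the bowl (centre within 92 mm of its axis, less than 75 mm above its underside); drawer less than 3 mm open; rod at rest, upright within 0.15 rad, hung by its collar in the eyelet (tip within 10 mm of the eyelet's axis, 73 to 89 mm below its upper face) (horizontal distance between each of bead0, bead1, bead2, bead3, bead4, plain0, plain1 and bowl below 0.092 m and z of bead0 in the frame of bowl between 0 and 0.075 m and z of bead1 in the frame of bowl between 0 and 0.075 m and z of bead2 in the frame of bowl between 0 and 0.075 m and z of bead3 in the frame of bowl between 0 and 0.075 m and z of bead4 in the frame of bowl between 0 and 0.075 m and z of plain0 in the frame of bowl between 0 and 0.075 m and z of plain1 in the frame of bowl between 0 and 0.075 m and value of joint drawer below 0.003 m and horizontal distance between rod and eyelet below 0.01 m and z of rod in the frame of eyelet between -0.089 and -0.073 m and angle between rod's own z axis and vertical below 0.15 rad and linear speed of rod below 0.03 m/s); the robot touches nothing.
It fails at once if a bystander (spray bottle, glue jar, tape, disc) is moved more than 25 mm or tipped over (distance of any of spray, glue, tape, disc from where it was at the start of the episode above 0.025 m or angle between any of spray, glue, tape, disc's own z axis and vertical above 0.5 rad).
Of bead0, bead1, bead2, bead3, bead4 only 3 to 5 are there at a start; the rules pass over those that are not, and their reading is None.
At some moment in a run one of bead0, bead1, bead2, bead3, bead4 may be knocked a few centimetres aside while the robot is not near it.
It also fails if it takes over 210 s, if anything falls off the work surface, if the arm or the gripper's body presses on something with over 40 N, if the wrist force passes 120 N, or if a joint passes its speed limit or range.

### The arm

A 7-joint arm with a two-finger parallel gripper is mounted at the origin on the work surface. World frame = base frame: x ahead of the robot, y to its left, z up, the work surface at z = 0. Lengths are in m, angles in rad, forces in N, time in s.
With the tool pointing down it reaches from about 0.4 to 0.85 m from the base axis. Payload 10.4 kg.
Tool frame: the origin (TCP) lies on the centre line of the jaws, within the pads' length; the fingertips stand 8 mm ahead of it and the grasp point (between the pads) lies 11 mm behind it; z points along the fingers, y is the direction in which the jaws open and shut (so a half turn about z gives the same grasp; the last joint's range is limited). The gripper opens to 85 mm and grips with 20 to 120 N. Pads are 22 mm wide; open, the fingers measure 114 mm over their backs; the gripper's body (76 mm by 85 mm) begins 54 mm behind the grasp point. The pads swing forward as they close: fully open they stand 13 mm farther back than shut.
Start: joints at [1.262, 0.332, -0.065, 1.46, 0.022, 1.35, -0.088], TCP at [0.176, -0.6, 0.207] pointing down, gripper open.
Joint ranges: [-2.6, 2.6], [-0.5, 2.12], [-1.47, 1.34], [0.16, 2.42], [-1.27, 4.41], [0.06, 2.06], [-2.6, 2.6]. Speed limits (rad/s): [2.22, 2.22, 2.79, 2.79, 3.14, 3.14, 3.14].

### API

Orientations are given as a unit quaternion [w, x, y, z].
In Python, from plant import ctrl gives the robot as it stands.
- The arm moves only by the tool send_rows, never from a script. Its arguments are lists of equal length, an entry for each row: "rotation": the turn, a rotation vector about the tool's x, y, z in rad, a list of three; "dp": the shift along the tool's x, y, z in mm, a list of three; "gripper": the finger opening in mm, from 0 to 85.4. In form: {"rotation": [[wx, wy, wz], ...], "dp": [[x, y, z], ...], "gripper": [gripper, ...]}. A call has 1 to 12 rows; each row is the pose to reach, as a shift and turn from the pose commanded when the call began, along the tool's axes at that moment; what a row does not reach only later rows make up. A row lasts 1/10 s, in which the tool goes at most 50 mm and 8.59 degrees, less where a joint would pass 70% of its speed; a pose out of reach is approached as far as the arm can. A call with a gripper value outside its range is refused whole. The fingers move at their own pace and stop on an object; the grip force is fixed at half the most. Time passes only in rows, so rows that repeat a pose let the fingers close. It gives the time, the measured TCP pose, the force and the opening at its end, in the units of the state.
- ctrl.get_state(): the state, without advancing time (a new reading comes with each control period).
- ctrl.capture(name): name is "side" or "top" or "wrist"; returns (picture, depth): 480x640x3 uint8, red, green, blue; 480x640 float32, m along the optical axis (not along the pixel's ray), 0 where there is no reading.
- ctrl.calibration(name): a dict with "camera_matrix" (3x3 intrinsics, pixels), "rvec" (rotation vector, rad) and "tvec" (3), from world to camera coordinates, as OpenCV has them. Camera axes: x right, y down, z forward; pixel columns grow to the right and rows downward; lengths in m; the calibration is good to about 2 mm. A picture is of the moment at which its call begins: read the wrist's pose just before it. calibration takes no time and is no camera call; for the wrist camera it gives the pose at the moment of the call.
- ctrl.finish_job(): hands the job in, once; it reports no verdict.
The state is a dict: "clock": time; "qpos": joint angles; "qd": joint speeds; "tau": joint torques, N m; "ee_pos": TCP position; "tcp_rot": TCP orientation; "wrist_force": force on the tool from outside, world axes, zero at the start; "wrist_torque": the same for the moment, N m; "gripper_width": finger opening in m.
Only numpy, scipy, OpenCV 4.12 (cv2) and the standard library are available. Lean on these libraries where they do the work, as an engineer would, in place of code of your own. Each camera call takes 0.05 s, during which the arm holds its last target.

## Working session

There is one attempt and no reset: what is moved stays moved. The work goes in short steps, Python scripts to look and compute and a tool call to move; the robot and the scene stay as the last step left them, time stands still between calls to the robot, and variables do not carry over. Pictures are saved under pics/ and viewed, and the job is handed in when it is done.

Besides the shell and the picture viewer there is one more tool, called after "Emit:" as name(argument=value, ...) on one line, values as JSON. send_rows: Moves the arm, as the interface text tells. Its arguments: {"type":"object","properties":{"rotation":{"type":"array"},"dp":{"type":"array"},"gripper":{"type":"array"}},"required":["rotation","dp","gripper"]}

```bash
ls; mkdir -p pics; python3 - <<'E'
from plant import ctrl
import cv2
print(ctrl.get_state())
for n in ["side","top","wrist"]:
    p,d=ctrl.capture(n); cv2.imwrite(f"pics/a_{n}.png",p[:,:,::-1])
    c=ctrl.calibration(n); print(n,c)
E
```

```text
pics
{'clock': 0.0, 'qpos': array([ 1.26239706,  0.33286807, -0.06472033,  1.46095281,  0.02157047,
        1.34991266, -0.08850706]), 'qd': array([-0.00066671, -0.00067501, -0.00106408,  0.00202818,  0.00124538,
        0.00088877, -0.00058386]), 'tau': array([ 7.94863190e-04, -6.25454950e+01,  4.95339639e-02, -3.91598189e+01,
        1.62830902e-02,  1.00338523e-02,  1.56036975e-05]), 'ee_pos': array([ 0.17609832, -0.59923921,  0.20641289]), 'tcp_rot': array([-7.13499858e-04,  9.89805036e-01,  1.42427061e-01, -1.19315554e-04]), 'wrist_force': array([-0.36731808,  0.33654004,  0.4013478 ]), 'wrist_torque': array([ 0.04515096,  0.03127848, -0.01550819]), 'gripper_width': 0.08552832249197471}
side {'camera_matrix': array([[514.3113651 ,   0.        , 323.02867124],
       [  0.        , 514.3113651 , 234.49992169],
       [  0.        ,   0.        ,   1.        ]]), 'rvec': array([ 0.51472206, -2.67287973,  1.27039129]), 'tvec': array([0.55265998, 0.21569825, 0.92456004])}
top {'camera_matrix': array([[496.90579171,   0.        , 322.34247069],
       [  0.        , 496.90579171, 242.06714894],
       [  0.        ,   0.        ,   1.        ]]), 'rvec': array([ 2.19701566, -2.14866346,  0.05688154]), 'tvec': array([0.02307926, 0.59542491, 1.07675308])}
wrist {'camera_matrix': array([[402.18880903,   0.        , 319.8780315 ],
       [  0.        , 402.18880903, 235.67058021],
       [  0.        ,   0.        ,   1.        ]]), 'rvec': array([-2.32382106,  1.73757806,  0.25331392]), 'tvec': array([-0.62460211, -0.03704372,  0.37977253])}
```

View pics/a_top.png

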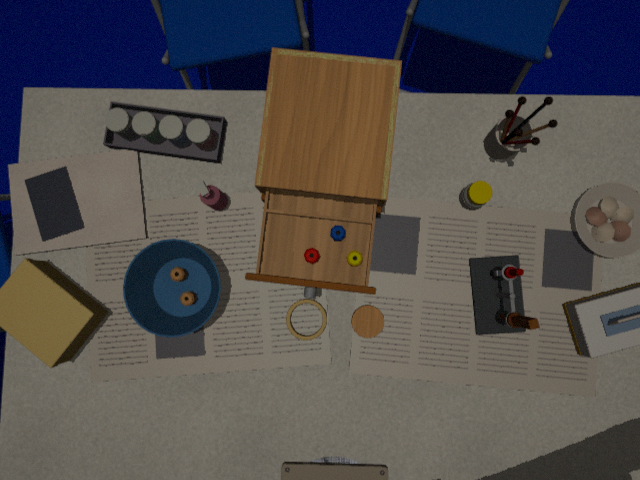

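View pics/a_side.png

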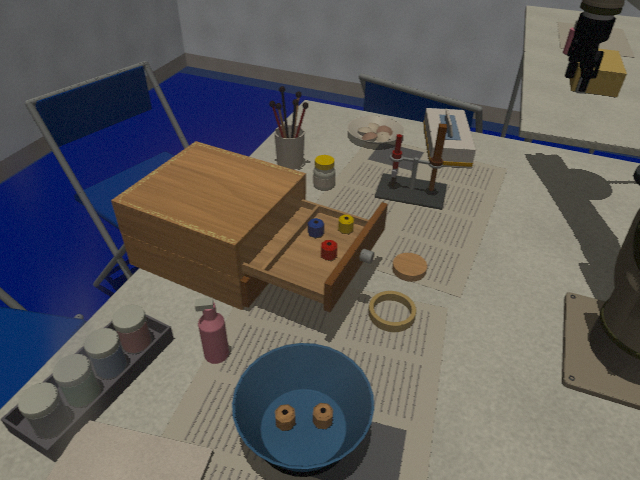

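View pics/a_wrist.png

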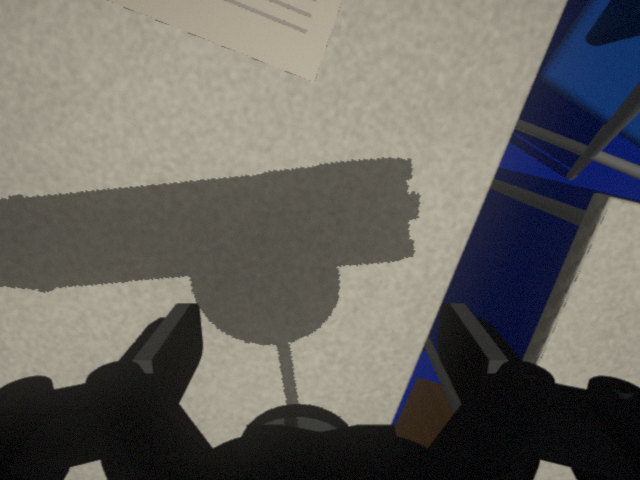

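The top view shows three coloured beads: red (312,255), blue (338,233) and yellow (354,259). The bowl is at (173,288) with its two plain beads, and the stand is on the right with the rod near (520,321). Next I measure these.

```bash
cat > h.py <<'E'
from plant import ctrl
import numpy as np, cv2
from scipy.spatial.transform import Rotation as R
def cam(n):
    c=ctrl.calibration(n); return c["camera_matrix"],R.from_rotvec(c["rvec"]).as_matrix(),np.array(c["tvec"])
def ray(C,u,v,z):
    K,Rm,t=C; d=Rm.T@np.linalg.inv(K)@np.array([u,v,1.]); o=-Rm.T@t
    return o+d*(z-o[2])/d[2]
def proj(C,P):
    K,Rm,t=C; q=K@(Rm@np.array(P,float)+t); return q[:2]/q[2]
def hsv(p): return cv2.cvtColor(p,cv2.COLOR_RGB2HSV)
COL={"red":[(0,170,90),(5,255,255)],"blue":[(108,150,60),(125,255,255)],"yellow":[(26,150,100),(34,255,255)],"green":[(45,100,50),(85,255,255)],"orange":[(8,200,130),(18,255,255)]}
def blobs(p,name,amin=20):
    m=cv2.inRange(hsv(p),*COL[name])
    n,l,s,c=cv2.connectedComponentsWithStats(m)
    return [(tuple(np.round(c[i],1)),int(s[i,4]),tuple(s[i,:4])) for i in range(1,n) if s[i,4]>amin]
def cap(n,name=None):
    C=cam(n); p,d=ctrl.capture(n)
    if name: cv2.imwrite(f"pics/{name}.png",p[:,:,::-1])
    return C,p,d
def pose():
    s=ctrl.get_state(); q=s["tcp_rot"]; return s["ee_pos"],R.from_quat([q[1],q[2],q[3],q[0]])
def rel(P,Rot=None):
    """tool-frame dp (mm) and rotvec to reach world P, given measured pose"""
    p,r=pose(); dp=r.inv().apply(np.array(P)-p)*1000
    rv=(r.inv()*Rot).as_rotvec() if Rot is not None else None
    return np.round(dp,1),rv
def down(yaw):  # tool z down, tool x rotated by yaw from world x
    return R.from_euler('z',yaw)*R.from_euler('x',np.pi)
E
python3 - <<'E'
from h import *
C,p,d=cap("top"); S,ps,ds=cap("side")
def dep(C,d,u,v):
    K,Rm,t=C; z=d[int(v),int(u)]; return Rm.T@(z*np.linalg.inv(K)@[u,v,1]-t)
for n in COL:
  for c,a,b in blobs(p,n): print(n,c,a,b,ray(C,*c,0.123).round(4),dep(C,d,*c).round(4))
  for c,a,b in blobs(ps,n): 
    if 200<c[0]<460 and 120<c[1]<300: print('  side',n,c,a,ray(S,*c,0.108).round(4))
# bowl rim: mask of bowl
m=cv2.inRange(hsv(p),(95,60,30),(112,255,255)); m[:230]=0;m[350:]=0;m[:,:110]=0;m[:,240:]=0
cs,_=cv2.findContours(m,cv2.RETR_EXTERNAL,cv2.CHAIN_APPROX_NONE); c=max(cs,key=cv2.contourArea)
(x,y),r=cv2.minEnclosingCircle(c); print('bowl',x,y,r,ray(C,x,y,0.08))
pts=np.array([ray(C,*q[0],0.08)[:2] for q in cv2.convexHull(c)]); print(cv2.minEnclosingCircle((pts*1000).astype(np.float32)), pts.min(0),pts.max(0))
for u,v in [(530,323),(515,320),(518,272),(505,285),(509,262),(316,270),(380,170),(330,150),(173,300),(312,291)]: print((u,v),hsv(p)[v,u],dep(C,d,u,v).round(4))
big=cv2.resize(p[240:350,450:550],None,fx=6,fy=6,interpolation=cv2.INTER_CUBIC); cv2.imwrite("pics/b1.png",big[:600,:,::-1])
big=cv2.resize(p[180:310,230:400],None,fx=4.5,fy=4.5,interpolation=cv2.INTER_CUBIC); cv2.imwrite("pics/b2.png",big[:,:,::-1])
big=cv2.resize(ps[110:210,360:470],None,fx=6,fy=6,interpolation=cv2.INTER_CUBIC); cv2.imwrite("pics/b3.png",big[:,:,::-1])
E
```

```text
red (np.float64(310.6), np.float64(254.8)) 122 (np.int32(304), np.int32(248), np.int32(14), np.int32(15)) [0.5612 0.057  0.123 ] [0.5613 0.0571 0.1204]
  side red (np.float64(328.9), np.float64(245.3)) 125 [0.5657 0.0461 0.108 ]
blue (np.float64(114.1), np.float64(47.4)) 22194 (np.int32(0), np.int32(0), np.int32(301), np.int32(194)) [0.9856 0.4784 0.123 ] [ 1.3988  0.8872 -0.7482]
blue (np.float64(358.5), np.float64(26.1)) 4894 (np.int32(312), np.int32(0), np.int32(99), np.int32(59)) [ 1.0378 -0.0306  0.123 ] [ 1.4953 -0.0672 -0.7456]
blue (np.float64(557.2), np.float64(41.0)) 13835 (np.int32(413), np.int32(0), np.int32(227), np.int32(96)) [ 1.011 -0.438  0.123] [ 1.442  -0.8274 -0.7394]
blue (np.float64(305.5), np.float64(12.2)) 63 (np.int32(303), np.int32(2), np.int32(5), np.int32(25)) [1.0665 0.0802 0.123 ] [ 1.5456  0.1398 -0.7395]
blue (np.float64(410.3), np.float64(51.5)) 101 (np.int32(404), np.int32(30), np.int32(15), np.int32(44)) [ 0.9848 -0.1381  0.123 ] [ 1.403  -0.2707 -0.7601]
blue (np.float64(207.6), np.float64(78.9)) 56 (np.int32(206), np.int32(66), np.int32(5), np.int
[... 1223 characters left out ...]
1]
bowl 172.08888244628906 288.0755615234375 49.679752349853516 [0.48711777 0.34752981 0.08      ]
((488.25909423828125, 348.4490051269531), 103.38239288330078) [0.38565889 0.24650151] [0.59030883 0.45157088]
(530, 323) [ 14 204  70] [ 0.442  -0.35    0.1953]
(515, 320) [ 20 166  23] [ 0.4418 -0.3476  0.1268]
(518, 272) [  1 249  84] [ 0.5356 -0.3467  0.1469]
(505, 285) [105  28  37] [ 0.5094 -0.3694  0.0072]
(509, 262) [90  8 34] [ 0.5605 -0.3789  0.0059]
(316, 270) [ 14 129 121] [0.5316 0.0466 0.0902]
(380, 170) [ 14 143 118] [ 0.7279 -0.076   0.1601]
(330, 150) [ 15 146 117] [0.7644 0.0223 0.1655]
(173, 300) [104 143  82] [0.4587 0.3684 0.0055]
(312, 291) [45  6 82] [0.4892 0.0521 0.1303]
```

View pics/b1.png

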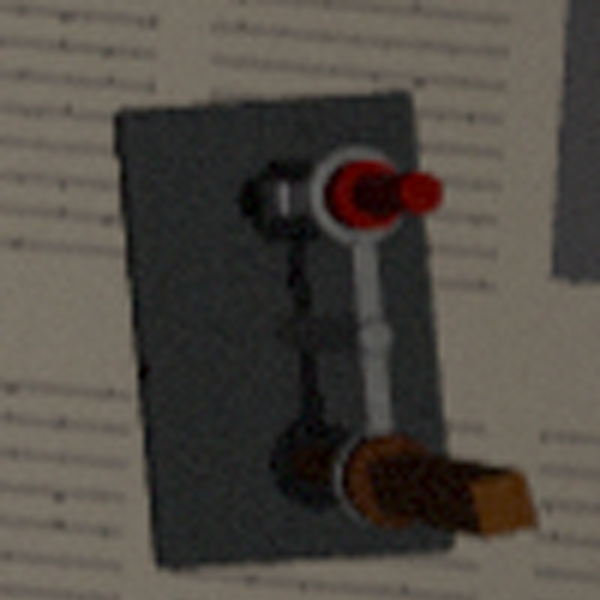

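View pics/b2.png

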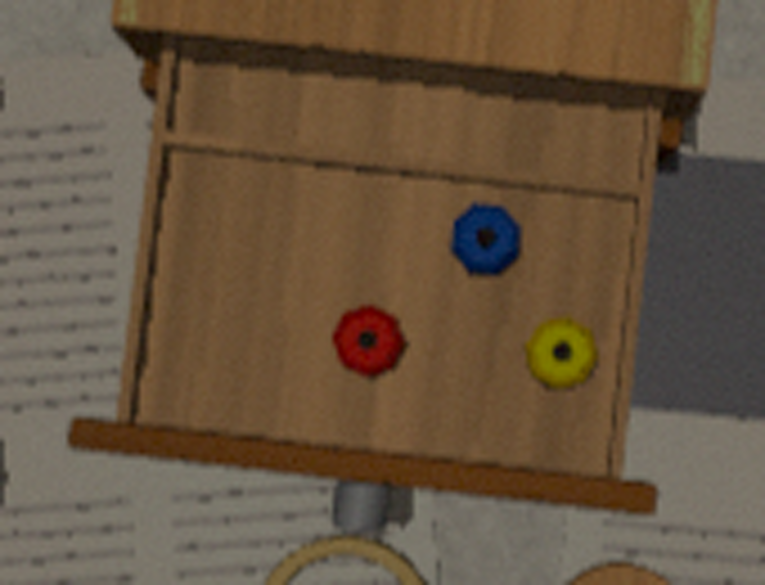

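View pics/b3.png

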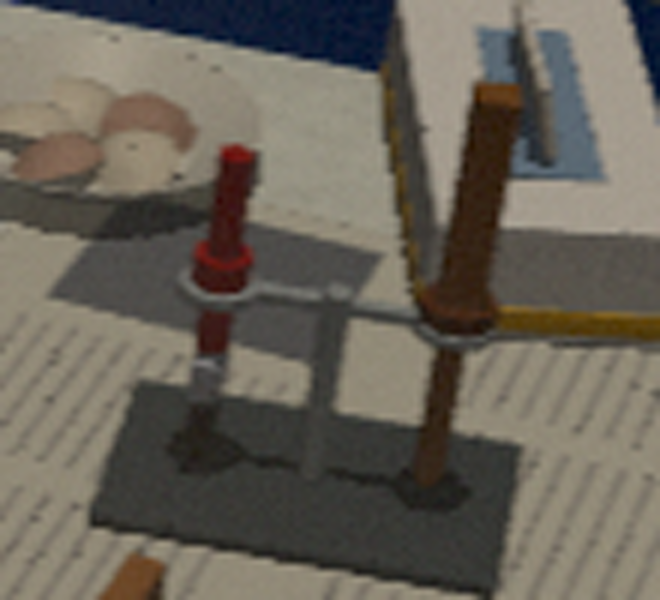

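```bash
python3 - <<'E'
from h import *
C=cam("top")
f=lambda u,v,z,ox,oy,s:ray(C,u/s+ox,v/s+oy,z).round(4)
for n,u,v in [("red",368,341),("blue",486,238),("yel",561,353)]: print(n,f(u,v,.123,230,180,4.5))
a=f(70,425,.152,230,180,4.5);b=f(655,492,.152,230,180,4.5); print("panel top mid-thickness",a,b,np.hypot(*(a-b)[:2]),np.arctan2(-(a-b)[0],(a-b)[1]))
a=ray(C,258,188,.165);b=ray(C,384,204,.165);print("cab",a,b,np.arctan2(-(a-b)[0],(a-b)[1]),np.hypot(*(a-b)[:2]))
print("sidewall",f(617,475,.109,230,180,4.5),f(640,200,.109,230,180,4.5),"divider",f(170,150,.109,230,180,4.5))
for n,u,v,z in [("eyelet/collar",388,480,.100),("brush ring",357,195,.095),("post",376,335,.099),("handle top",503,503,.195)]: print(n,f(u,v,z,450,240,6))
for n,u,v in [("c",115,110),("c",410,92),("c",455,545),("c",160,568)]: print(n,f(u,v,.008,450,240,6))
for n,u,v in [("plain",178,274),("plain",188,298)]: print(n,ray(C,u,v,.036))
print("tape",ray(C,306,319,.02),"disc",ray(C,368,322,.018),"spray",ray(C,207,190,.135))
print(rel([.55,0.0,.32],down(-.12)))
E
```

```text
red [0.5593 0.0546 0.123 ]
blue [0.6065 0.003  0.123 ]
yel [ 0.5558 -0.0314  0.123 ]
panel top mid-thickness [0.5187 0.1814 0.152 ] [ 0.4958 -0.0716  0.152 ] 0.2540342693417563 -0.09026785614345609
cab [0.68695232 0.16067314 0.165     ] [ 0.66041085 -0.08424672  0.165     ] -0.10794672827707485 0.2463537855315103
sidewall [ 0.5022 -0.0581  0.109 ] [ 0.6265 -0.0665  0.109 ] divider [0.645  0.1476 0.109 ]
eyelet/collar [ 0.4399 -0.3567  0.1   ]
brush ring [ 0.5353 -0.3486  0.095 ]
post [ 0.4882 -0.3533  0.099 ]
handle top [ 0.4407 -0.357   0.195 ]
c [ 0.5666 -0.2904  0.008 ]
c [ 0.5757 -0.3988  0.008 ]
c [ 0.4103 -0.4141  0.008 ]
c [ 0.3992 -0.307   0.008 ]
plain [0.51694633 0.3501643  0.036     ]
plain [0.4652993  0.32590517 0.036     ]
tape [0.42502474 0.06832118 0.02      ] disc [ 0.42170985 -0.06763169  0.018     ] spray [0.6863796  0.26806128 0.135     ]
(array([ 527.7, -469.8, -112.9]), array([-6.14399395e-04,  1.45241805e-04,  4.05800110e-01]))
```

Emit:
send_rows(rotation=[[0,0,0],[0,0,0.1],[0,0,0.2],[0,0,0.3],[0,0,0.4],[0,0,0.4],[0,0,0.4],[0,0,0.4],[0,0,0.4],[0,0,0.4],[0,0,0.4],[0,0,0.4]], dp=[[0,0,-50],[0,0,-100],[30,-30,-113],[90,-90,-113],[528,-470,-113],[528,-470,-113],[528,-470,-113],[528,-470,-113],[528,-470,-113],[528,-470,-113],[528,-470,-113],[528,-470,-113]], gripper=[50,50,50,50,50,50,50,50,50,50,50,50])

```text
clock: 1.45
ee_pos: [0.4357, -0.1791, 0.3204]
tcp_rot: [0.0, 0.998, -0.057, 0.0]
wrist_force: [1.1, -0.6, 0.6]
gripper_width: 0.0496
```

Emit:
send_rows(rotation=[[0,0,0],[0,0,0],[0,0,0],[0,0,0],[0,0,0],[0,0,0],[0,0,0]], dp=[[93,-191,0],[93,-191,0],[93,-191,0],[93,-191,0],[93,-191,0],[93,-191,0],[93,-191,0]], gripper=[50,50,50,50,50,50,50])

```text
clock: 2.15
ee_pos: [0.549, -0.0029, 0.32]
tcp_rot: [0.0, 0.998, -0.057, -0.0]
wrist_force: [-0.2, -1.3, 0.5]
gripper_width: 0.0502
```

```bash
python3 - <<'E'
from h import *
C,p,d=cap("wrist","c1")
print(pose()[0]); K,Rm,t=C; print("cam at",-Rm.T@t, Rm[2])
for n in ["red","blue","yellow","green","orange"]:
  for c,a,b in blobs(p,n): print(n,c,a,b,ray(C,*c,0.123).round(4), ray(C,b[0]+b[2]/2,b[1]+b[3]/2,.123).round(4))
E
```

```text
[ 0.54891771 -0.00357372  0.32016082]
cam at [ 0.62124904 -0.01124857  0.48707582] [-0.28224295  0.03224795 -0.95880081]
red (np.float64(254.9), np.float64(190.3)) 777 (np.int32(238), np.int32(174), np.int32(35), np.int32(34)) [0.5638 0.055  0.123 ] [0.5631 0.0546 0.123 ]
blue (np.float64(307.4), np.float64(133.3)) 288 (np.int32(292), np.int32(118), np.int32(27), np.int32(29)) [0.6084 0.0012 0.123 ] [0.6093 0.0028 0.123 ]
blue (np.float64(295.2), np.float64(126.7)) 27 (np.int32(291), np.int32(123), np.int32(9), np.int32(7)) [0.6152 0.0111 0.123 ] [0.6154 0.0108 0.123 ]
```

View pics/c1.png

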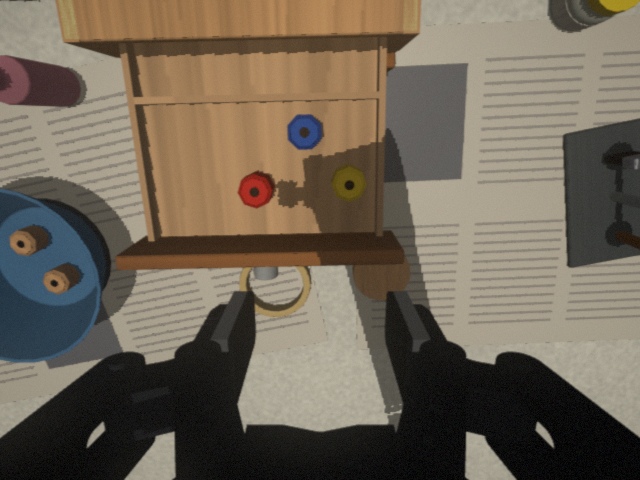

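The wrist view shows red (255,191), blue (305,131), yellow (349,185), the drawer walls and the knob. I start with red.

```bash
python3 - <<'E'
from h import *
C=cam("wrist")
for n,u,v in [("red",255,191),("blue",305,131),("yel",349,184.5),("rwall",380,235),("rwall2",382,102),("lwall",152,237)]: print(n,ray(C,u,v,.123 if n in("red","blue","yel") else .109).round(4))
print(rel([.5615,.0547,.106],down(-.11)))
E
```

```text
red [0.5632 0.0544 0.123 ]
blue [0.6106 0.0023 0.123 ]
yel [ 0.5592 -0.0316  0.123 ]
rwall [ 0.5038 -0.0578  0.109 ]
rwall2 [ 0.6271 -0.0687  0.109 ]
lwall [0.5276 0.1647 0.109 ]
(array([  5.8, -59.5, 214.1]), array([ 0.000909  ,  0.00017891, -0.00627509]))
```

Emit:
send_rows(rotation=[[0,0,0],[0,0,0],[0,0,0],[0,0,0],[0,0,0],[0,0,0],[0,0,0],[0,0,0],[0,0,0],[0,0,0]], dp=[[6,-50,0],[6,-59.5,50],[6,-59.5,100],[6,-59.5,140],[6,-59.5,170],[6,-59.5,190],[6,-59.5,205],[6,-59.5,214],[6,-59.5,214],[6,-59.5,214]], gripper=[50,50,50,50,50,50,50,50,50,50])

```text
clock: 3.2
ee_pos: [0.5626, 0.0563, 0.1071]
tcp_rot: [0.0, 0.998, -0.057, 0.001]
wrist_force: [0.9, -0.5, 1.3]
gripper_width: 0.0501
```

```bash
python3 - <<'E'
from h import *
cap("wrist","c2"); print(pose()[0])
E
```

```text
[0.56276026 0.05652329 0.10737381]
```

View pics/c2.png

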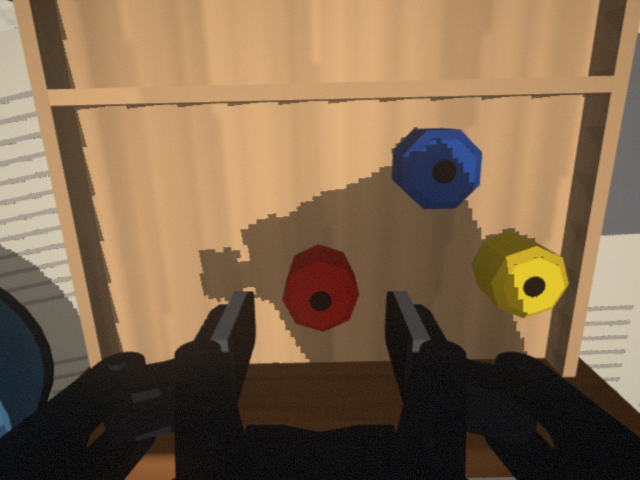

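```bash
python3 - <<'E'
from h import *
C=cam("wrist"); print(ray(C,320,300,.123),pose()[0]); print(ray(C,444,171,.123),ray(C,535,286,.123)); print(proj(C,pose()[0]), proj(C,pose()[0]+[0,0,.011]))
E
```

```text
[0.56287909 0.05642004 0.123     ] [0.56276026 0.05652329 0.10737381]
[0.610182  0.0042099 0.123    ] [ 0.5591504  -0.03137885  0.123     ]
[319.81131377 285.12974245] [319.79252413 295.52200965]
```

Red is centred exactly. I close on it, lift, then check.

Emit:
send_rows(rotation=[[0,0,0],[0,0,0],[0,0,0],[0,0,0],[0,0,0],[0,0,0],[0,0,0],[0,0,0],[0,0,0],[0,0,0],[0,0,0],[0,0,0]], dp=[[0,0,0],[0,0,0],[0,0,0],[0,0,0],[0,0,0],[0,0,-10],[0,0,-30],[0,0,-60],[0,0,-100],[0,0,-130],[0,0,-130],[0,0,-130]], gripper=[22,22,22,22,22,22,22,22,22,22,22,22])

```text
clock: 4.45
ee_pos: [0.5623, 0.0567, 0.2371]
tcp_rot: [0.0, 0.998, -0.057, 0.001]
wrist_force: [0.9, -0.5, 0.6]
gripper_width: 0.0219
```

```bash
python3 - <<'E'
from h import *
C,p,d=cap("wrist","c3"); print(pose()[0],blobs(p,"red"))
print(rel([.47,.385,.24]),rel([.47,.385,.045]))
E
```

```text
[0.56178487 0.05654899 0.23597835] [((np.float64(320.8), np.float64(218.8)), 1109, (np.int32(300), np.int32(199), np.int32(42), np.int32(42)))]
(array([-128.6, -315.9,   -4.1]), None) (array([-128.5, -315.9,  190.9]), None)
```

View pics/c3.png

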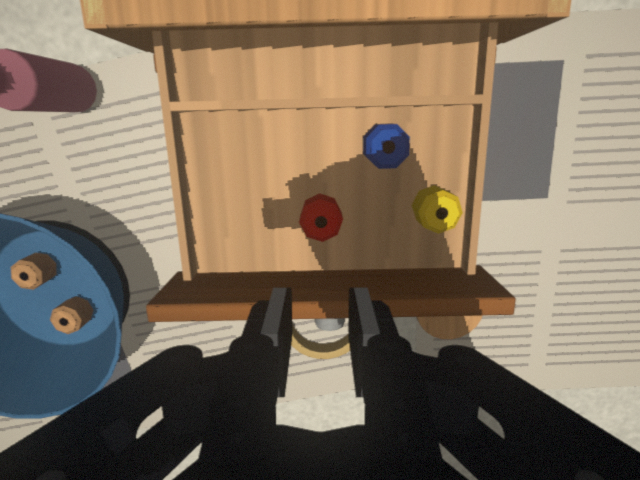

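Red was not lifted: it is still at (321,219), and the fingers are empty at 22 mm. They closed too high, on the bevel. I retry about 6 mm lower with the jaws pre-opened less.

```bash
python3 - <<'E'
from h import *
C=cam("wrist"); P=ray(C,321.5,221.5,.123); print(P,rel([P[0],P[1],.101]))
E
```

```text
[0.5620254  0.05529656 0.123     ] (array([  0.4,   1.2, 135. ]), None)
```

Emit:
send_rows(rotation=[[0,0,0],[0,0,0],[0,0,0],[0,0,0],[0,0,0],[0,0,0],[0,0,0],[0,0,0],[0,0,0]], dp=[[1,0.5,0],[1,0.5,0],[1,0.5,40],[1,0.5,80],[1,0.5,105],[1,0.5,120],[1,0.5,128],[1,0.5,132],[1,0.5,134]], gripper=[44,44,44,44,44,44,44,44,44])

```text
clock: 5.4
ee_pos: [0.5636, 0.0561, 0.1029]
tcp_rot: [-0.0, 0.998, -0.057, 0.001]
wrist_force: [-0.4, 0.9, 0.3]
gripper_width: 0.0445
```

Emit:
send_rows(rotation=[[0,0,0],[0,0,0],[0,0,0],[0,0,0],[0,0,0],[0,0,0],[0,0,0]], dp=[[0,0,1.5],[0,0,1.5],[0,0,1.5],[0,0,1.5],[0,0,1.5],[0,0,1.5],[0,0,1.5]], gripper=[44,44,24,24,24,24,24])

```text
clock: 6.1
ee_pos: [0.563, 0.056, 0.1007]
tcp_rot: [0.0, 0.998, -0.057, 0.0]
wrist_force: [0.1, 0.3, 0.4]
gripper_width: 0.024
```

```bash
python3 - <<'E'
from h import *
C,p,d=cap("wrist","c4"); print(pose()[0],blobs(p,"red"))
C,p,d=cap("side"); big=cv2.resize(p[150:300,240:400],None,fx=4,fy=4,interpolation=cv2.INTER_CUBIC); cv2.imwrite("pics/c4s.png",big[:,:,::-1])
E
```

```text
[0.56298016 0.05593424 0.10070506] [((np.float64(319.5), np.float64(301.8)), 3168, (np.int32(287), np.int32(268), np.int32(65), np.int32(72)))]
```

View pics/c4.png

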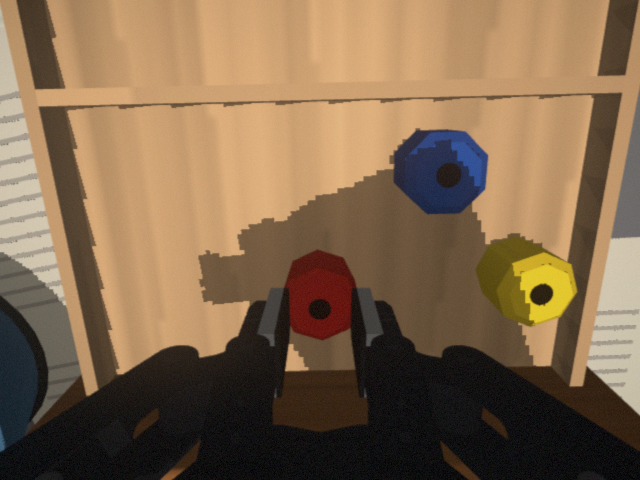

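View pics/c4s.png

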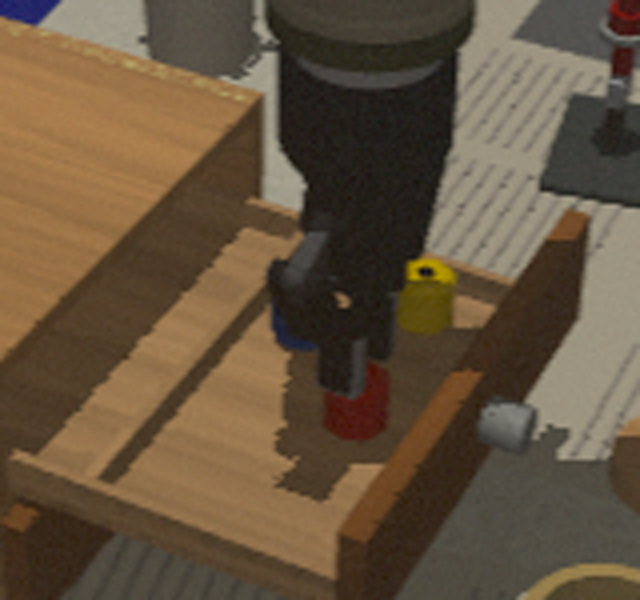

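```bash
python3 - <<'E'
from h import *
S=cam("side")
def rayY(C,u,v,y):
    K,Rm,t=C; d=Rm.T@np.linalg.inv(K)@np.array([u,v,1.]); o=-Rm.T@t
    return o+d*(y-o[1])/d[1]
f=lambda u,v:(u/4+240,v/4+150)
for y in (.068,.075,.082): print(y,rayY(S,*f(345,396),y).round(4))
print("bead base front",rayY(S,*f(355,437),.071).round(4)); print("proj tcp",(proj(S,pose()[0])-[240,150])*4, "tip", (proj(S,pose()[0]+[0.0,.02,-.008])-[240,150])*4)
print("bead top c",(proj(S,[.563,.056,.123])-[240,150])*4,"bottom",(proj(S,[.563,.056,.093])-[240,150])*4, "yellow top",(proj(S,[.5575,-.0314,.123])-[240,150])*4)
E
```

```text
0.068 [0.5629 0.068  0.1172]
0.075 [0.5604 0.075  0.1236]
0.082 [0.5579 0.082  0.1301]
bead base front [0.5562 0.071  0.0965]
proj tcp [353.14898103 406.93492372] tip [337.49060488 445.92776099]
bead top c [354.42138031 370.87970873] bottom [352.58845621 419.14774117] yellow top [427.29832605 268.17253519]
```

```bash
python3 - <<'E'
from h import *
C,p,d=cap("wrist"); K,Rm,t=C
v,u=np.mgrid[0:480,0:640]
P=((np.stack([(u-K[0,2])/K[0,0],(v-K[1,2])/K[1,1],np.ones_like(u)],-1)*d[...,None]-t)@Rm)
tcp,r=pose()
L=(P-tcp)@r.as_matrix()*1000  # tool frame mm
for (uu,vv) in [(282,292),(275,300),(278,295),(366,292),(360,295),(370,300),(270,320),(300,290),(320,300)]: print((uu,vv),d[vv,uu].round(4),L[vv,uu].round(1),P[vv,uu].round(4))
g=(hsv(p)[...,1]<60)&(d>0)&(v>285)&(v<345)&(abs(u-320)<60); q=L[g]; print(len(q),q.max(0),np.percentile(q,[2,50,98],axis=0).round(1))
E
```

```text
(282, 292) 0.1469 [ 11.2 -13.8 -32.1] [0.5757 0.0684 0.1328]
(275, 300) 0.1394 [ 11.7 -15.5 -39.8] [0.5764 0.0701 0.1405]
(278, 295) 0.1441 [ 11.4 -15.  -34.9] [0.5759 0.0696 0.1356]
(366, 292) 0.1453 [ 11.9  16.7 -33.6] [0.5729 0.038  0.1343]
(360, 295) 0.1432 [ 11.8  14.3 -35.8] [0.573  0.0404 0.1365]
(370, 300) 0.1391 [ 11.8  17.4 -40. ] [0.5728 0.0374 0.1407]
(270, 320) 0.125 [ 12.  -15.5 -54.7] [0.5767 0.07   0.1554]
(300, 290) 0.1565 [  7.9  -7.7 -23. ] [0.5717 0.0627 0.1237]
(320, 300) 0.157 [  4.    0.1 -23.7] [0.567  0.0554 0.1244]
1762 [ 13.16814483  21.3001513  -28.16407273] [[  7.4 -18.3 -67. ]
 [ 11.5  12.9 -50.6]
 [ 12.6  19.9 -30.4]]
```

The depth image and the side view agree that the fingertips are about 20 to 28 mm higher than the stated TCP offset implies, above the bead. I open, go lower in steps and re-measure.

Emit:
send_rows(rotation=[[0,0,0],[0,0,0],[0,0,0],[0,0,0],[0,0,0],[0,0,0],[0,0,0]], dp=[[0,0,0],[0,0,0],[0,0,0],[0,0,4],[0,0,8],[0,0,12],[0,0,12]], gripper=[46,46,46,46,46,46,46])

```text
clock: 6.95
ee_pos: [0.5625, 0.0559, 0.0879]
tcp_rot: [0.0, 0.998, -0.057, -0.001]
wrist_force: [0.5, 0.9, -0.1]
gripper_width: 0.0461
```

```bash
cat >> h.py <<'E'
def tips():
    C,p,d=cap("wrist"); K,Rm,t=C
    v,u=np.mgrid[0:480,0:640]
    P=((np.stack([(u-K[0,2])/K[0,0],(v-K[1,2])/K[1,1],np.ones_like(u)],-1)*d[...,None]-t)@Rm)
    tcp,r=pose(); L=(P-tcp)@r.as_matrix()*1000
    g=(hsv(p)[...,1]<60)&(d>0.05)&(d<.2)&(L[...,0]<20)&(L[...,0]>-20)
    q=L[g]; lo=q[q[:,1]<0]; hi=q[q[:,1]>0]
    print("tip z mm ahead of TCP",np.sort(lo[:,2])[-8:].round(0),np.sort(hi[:,2])[-8:].round(0),"world",P[g][:,2].min())
E
python3 - <<'E'
from h import *
tips()
cap("wrist","c5"); print(pose()[0])
C,p,d=cap("side"); big=cv2.resize(p[150:300,240:400],None,fx=4,fy=4,interpolation=cv2.INTER_CUBIC); cv2.imwrite("pics/c5s.png",big[:,:,::-1])
E
```

```text
tip z mm ahead of TCP [-31. -31. -31. -31. -31. -31. -31. -31.] [-31. -31. -31. -31. -31. -31. -31. -31.] world 0.11891516394045797
[0.56288942 0.05602788 0.08854317]
```

View pics/c5s.png

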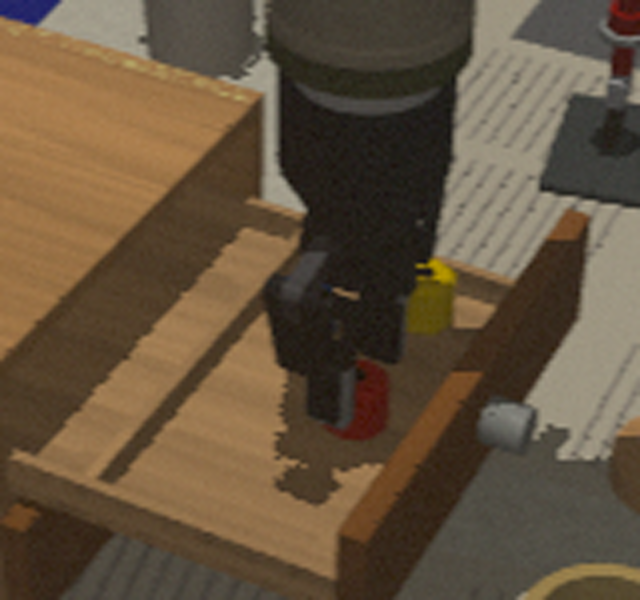

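View pics/c5.png

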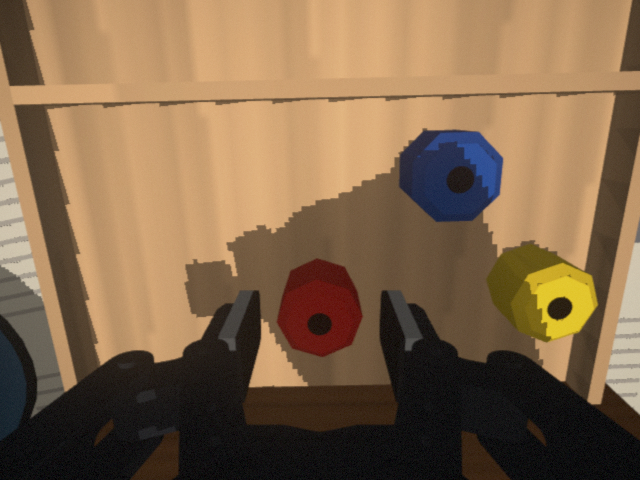

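Emit:
send_rows(rotation=[[0,0,0],[0,0,0],[0,0,0],[0,0,0],[0,0,0]], dp=[[0,0,5],[0,0,9],[0,0,12],[0,0,14],[0,0,14]], gripper=[46,46,46,46,46])

```text
clock: 7.6
ee_pos: [0.5628, 0.0559, 0.0743]
tcp_rot: [0.0, 0.998, -0.057, -0.0]
wrist_force: [-0.6, -0.2, 0.9]
gripper_width: 0.0465
```

```bash
python3 - <<'E'
from h import *
tips(); print(pose()[0])
C,p,d=cap("side"); big=cv2.resize(p[150:300,240:400],None,fx=4,fy=4,interpolation=cv2.INTER_CUBIC); cv2.imwrite("pics/c6s.png",big[:,:,::-1])
E
```

```text
tip z mm ahead of TCP [-32. -32. -32. -31. -31. -31. -30. -30.] [-32. -32. -31. -31. -31. -31. -31. -31.] world 0.10420357198736335
[0.56290655 0.05598473 0.07456025]
```

View pics/c6s.png

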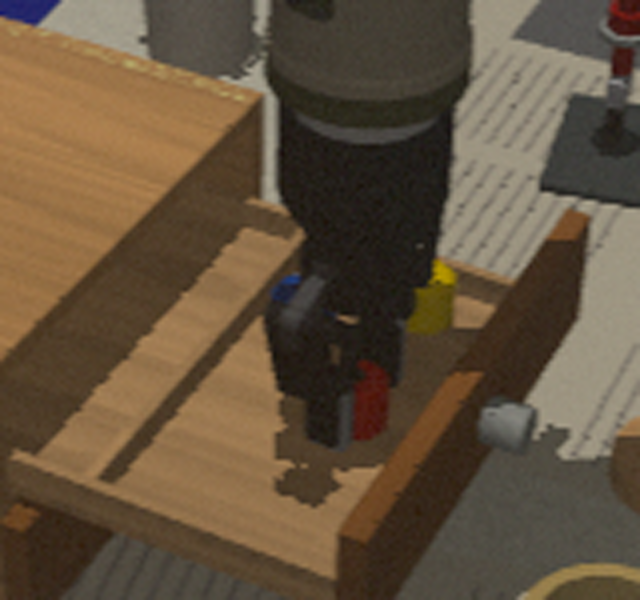

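Emit:
send_rows(rotation=[[0,0,0],[0,0,0],[0,0,0],[0,0,0],[0,0,0],[0,0,0],[0,0,0],[0,0,0]], dp=[[0,0,2],[0,0,4],[0,0,4],[0,0,4],[0,0,4],[0,0,4],[0,0,4],[0,0,4]], gripper=[46,46,20,20,20,20,20,20])

```text
clock: 8.5
ee_pos: [0.5631, 0.056, 0.0708]
tcp_rot: [0.0, 0.998, -0.057, 0.0]
wrist_force: [0.1, 0.2, 1.4]
gripper_width: 0.0299
```

Emit:
send_rows(rotation=[[0,0,0],[0,0,0],[0,0,0],[0,0,0],[0,0,0],[0,0,0],[0,0,0],[0,0,0],[0,0,0],[0,0,0],[0,0,0],[0,0,0]], dp=[[0,0,-20],[0,0,-60],[0,0,-105],[0,0,-130],[-20,-47,-130],[-37,-92,-130],[-55,-137,-130],[-75,-183,-130],[-94,-228,-130],[-112,-272,-130],[-129,-311,-130],[-129,-311,-130]], gripper=[20,20,20,20,20,20,20,20,20,20,20,20])

```text
clock: 9.7
ee_pos: [0.4659, 0.3857, 0.2005]
tcp_rot: [-0.001, 0.999, -0.053, -0.001]
wrist_force: [0.6, -0.7, -1.1]
gripper_width: 0.0301
```

```bash
python3 - <<'E'
from h import *
cap("wrist","d1"); print(pose()[0])
E
```

```text
[0.46694437 0.38424773 0.20064188]
```

View pics/d1.png

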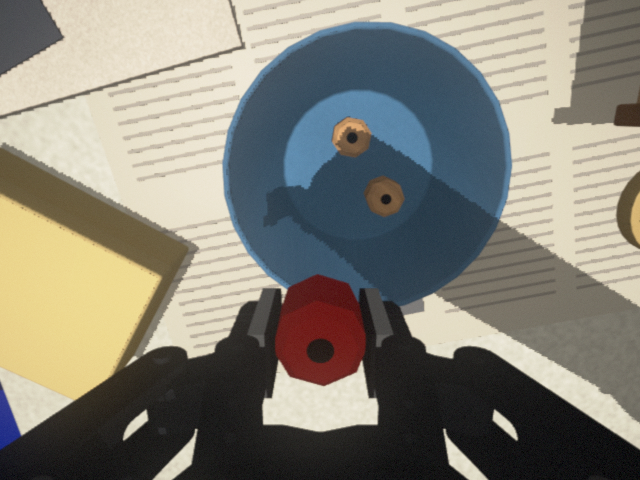

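```bash
python3 - <<'E'
from h import *
C,p,d=cap("wrist")
print(ray(C,352,138,.036),ray(C,386,198,.036))
L=ray(C,225,165,.08);Rr=ray(C,512,160,.08);T=ray(C,368,22,.08); print(L,Rr,T)
c=cv2.minEnclosingCircle((np.array([L,Rr,T])[:,:2]*1000).astype(np.float32));print(c)
A=np.array([[2*q[0],2*q[1],1] for q in (L,Rr,T)]);b=[q[0]**2+q[1]**2 for q in (L,Rr,T)];s=np.linalg.solve(A,b);print(s[:2],np.sqrt(s[2]+s[0]**2+s[1]**2))
print(rel([.465,.38,.0]))
E
```

```text
[0.51997631 0.35294307 0.036     ] [0.46827163 0.32873784 0.036     ]
[0.51351968 0.44715692 0.08      ] [0.49550648 0.24497841 0.08      ] [0.59393562 0.33970646 0.08      ]
((504.5130615234375, 346.0676574707031), 101.48978424072266)
[0.49193768 0.34718807] 0.10227195338724218
(array([ -3.3,   2.2, 200.6]), None)
```

Emit:
send_rows(rotation=[[0,0,0],[0,0,0],[0,0,0],[0,0,0],[0,0,0],[0,0,0],[0,0,0],[0,0,0],[0,0,0],[0,0,0]], dp=[[0,2,50],[0,2,100],[0,2,145],[0,2,175],[0,2,190],[0,2,197],[0,2,197],[0,2,197],[0,2,197],[0,2,197]], gripper=[20,20,20,20,20,20,20,40,40,40])

```text
clock: 10.8
ee_pos: [0.4707, 0.378, 0.0048]
tcp_rot: [-0.001, 0.998, -0.057, 0.001]
wrist_force: [-0.2, 0.2, -0.2]
gripper_width: 0.0396
```

Emit:
send_rows(rotation=[[0,0,0],[0,0,0],[0,0,0],[0,0,0],[0,0,0],[0,0,0],[0,0,0],[0,0,0],[0,0,0],[0,0,0],[0,0,0],[0,0,0]], dp=[[0,0,-20],[0,0,-60],[0,0,-110],[0,0,-160],[0,0,-200],[37,45,-220],[70,90,-220],[100,135,-220],[120,180,-220],[140,225,-220],[160,270,-220],[178,310,-220]], gripper=[42,46,46,46,46,46,46,46,46,46,46,46])

```text
clock: 12.0
ee_pos: [0.6082, 0.0591, 0.2246]
tcp_rot: [-0.0, 0.998, -0.057, 0.001]
wrist_force: [0.0, 0.2, 1.0]
gripper_width: 0.0462
```

Emit:
send_rows(rotation=[[0,0,0],[0,0,0],[0,0,0]], dp=[[0,45,0],[0,45,0],[0,45,0]], gripper=[46,46,46])

```text
clock: 12.3
ee_pos: [0.6027, 0.0152, 0.2243]
tcp_rot: [0.0, 0.998, -0.058, 0.0]
wrist_force: [-0.4, 0.5, 0.3]
gripper_width: 0.0463
```

```bash
python3 - <<'E'
from h import *
C,p,d=cap("wrist","d2"); print(pose()[0])
T,p,d=cap("top","d2t")
for n in ["red","blue","yellow"]: print(n,[(b[0],b[1],ray(T,*b[0],.123).round(4)) for b in blobs(p,n) if 100<b[0][0]<400 and 200<b[0][1]<340])
E
```

```text
[0.60268888 0.01700405 0.2242139 ]
red [((np.float64(163.9), np.float64(295.2)), 88, array([0.4736, 0.3495, 0.123 ]))]
blue []
yellow []
```

View pics/d2.png

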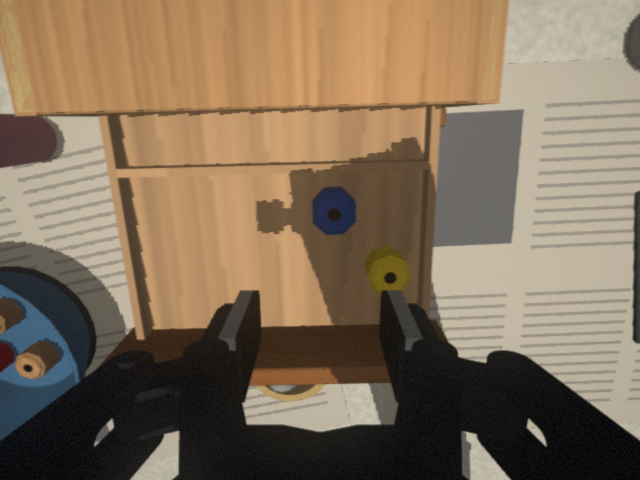

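View pics/d2t.png

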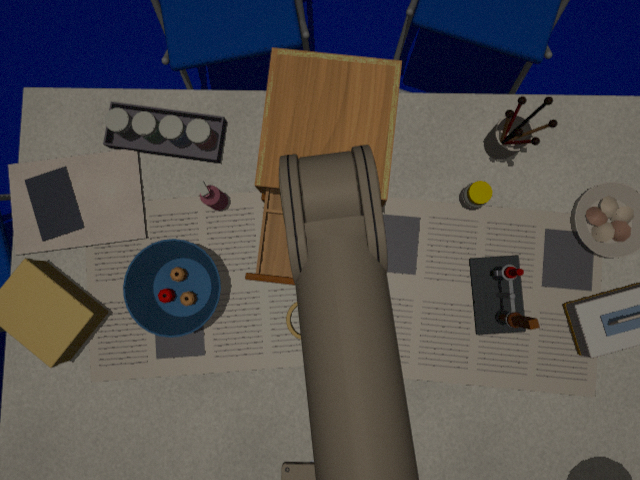

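Red is in the bowl at top-view (165,295). Blue's bore is at wrist (334,215) and yellow's at (390,278).

```bash
python3 - <<'E'
from h import *
C=cam("wrist"); B=ray(C,334,215,.123); print(B,ray(C,390,278,.123), rel([B[0]-.001,B[1],.0705]))
E
```

```text
[0.60965366 0.0074586  0.123     ] [ 0.55898433 -0.02775617  0.123     ] (array([  7. ,   9.8, 153.6]), None)
```

```bash
python3 - <<'E'
from h import *
C,p,d=cap("wrist","d3"); print(pose()[0])
for n in ["blue","yellow"]: print(n,blobs(p,n))
g=cv2.cvtColor(p,cv2.COLOR_RGB2GRAY)
for n,x,y in [("b",334,215),("y",390,278)]:
    w=g[y-14:y+15,x-14:x+15]; m=(w<25).astype(np.uint8); k,l,s,c=cv2.connectedComponentsWithStats(m); i=l[14,14]; 
    print(n,s[i],c[i]+[x-14,y-14],ray(C,*(c[i]+[x-14,y-14]),.123))
    B=ray(C,*(c[i]+[x-14,y-14]),.123);print(rel([B[0],B[1],.0705]))
E
```

```text
[0.6026699  0.01819856 0.22406431]
blue []
yellow []
b [  0   0  29  29 824] [333.89927184 214.98786408] [0.60966984 0.0075263  0.123     ]
(array([  8.1,   9.9, 153.6]), None)
y [14 11  9  7 17] [393.35294118 278.05882353] [ 0.5586717  -0.03014421  0.123     ]
(array([-38.4,  53. , 153.5]), None)
```

Emit:
send_rows(rotation=[[0,0,0],[0,0,0],[0,0,0],[0,0,0],[0,0,0]], dp=[[7,8,30],[7,8,60],[7,8,80],[7,8,90],[7,8,90]], gripper=[48,48,48,48,48])

```text
clock: 12.95
ee_pos: [0.6081, 0.0087, 0.1327]
tcp_rot: [-0.0, 0.998, -0.056, -0.001]
wrist_force: [-0.0, 0.3, -0.5]
gripper_width: 0.0482
```

```bash
python3 - <<'E'
from h import *
C,p,d=cap("wrist","d4"); print(pose()[0], proj(C,[*pose()[0][:2],.123]))
E
```

```text
[0.60882923 0.00851833 0.13402254] [320.0695971  275.35188085]
```

View pics/d4.png

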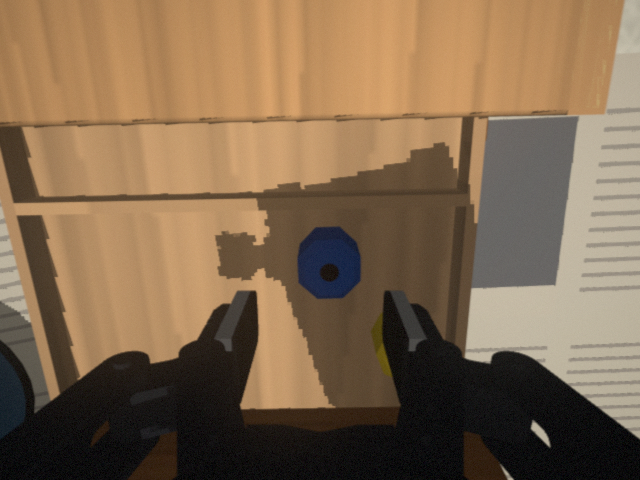

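Emit:
send_rows(rotation=[[0,0,0],[0,0,0],[0,0,0],[0,0,0],[0,0,0],[0,0,0],[0,0,0],[0,0,0],[0,0,0],[0,0,0],[0,0,0]], dp=[[1,4,10],[1,4,30],[1,4,47],[1,4,57],[1,4,63],[1,4,63],[1,4,63],[1,4,63],[1,4,63],[1,4,63],[1,4,63]], gripper=[48,48,48,48,48,48,20,20,20,20,20])

```text
clock: 14.1
ee_pos: [0.6101, 0.0036, 0.0718]
tcp_rot: [-0.0, 0.998, -0.057, 0.001]
wrist_force: [-0.1, 1.1, 5.9]
gripper_width: 0.0287
```

Emit:
send_rows(rotation=[[0,0,0],[0,0,0],[0,0,0],[0,0,0],[0,0,0],[0,0,0],[0,0,0],[0,0,0],[0,0,0],[0,0,0],[0,0,0],[0,0,0]], dp=[[0,0,-10],[0,0,-40],[0,0,-85],[0,0,-130],[-18,-46,-130],[-36,-92,-130],[-54,-137,-130],[-75,-183,-130],[-94,-228,-130],[-112,-274,-130],[-130,-318,-130],[-147,-361,-130]], gripper=[20,20,20,20,20,20,20,20,20,20,20,20])

```text
clock: 15.3
ee_pos: [0.5034, 0.3807, 0.2014]
tcp_rot: [-0.0, 0.998, -0.057, 0.0]
wrist_force: [1.3, -0.5, 0.2]
gripper_width: 0.0286
```

Emit:
send_rows(rotation=[[0,0,0],[0,0,0],[0,0,0]], dp=[[0,0,0],[0,0,0],[0,0,0]], gripper=[20,20,20])

```text
clock: 15.6
ee_pos: [0.505, 0.3777, 0.2008]
tcp_rot: [0.0, 0.998, -0.058, 0.0]
wrist_force: [-0.1, -0.3, 0.3]
gripper_width: 0.0285
```

```bash
python3 - <<'E'
from h import *
cap("wrist","e1"); print(pose()[0])
print(rel([.505,.38,.010]))
E
```

```text
[0.50527707 0.37741435 0.20089776]
(array([ -0.7,  -2.7, 190.9]), None)
```

View pics/e1.png

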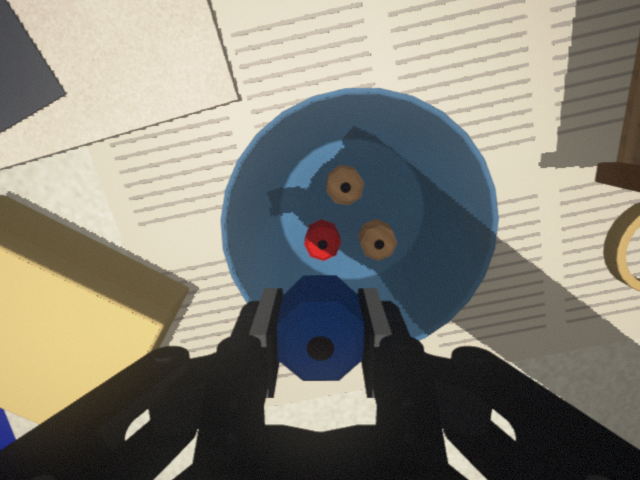

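Emit:
send_rows(rotation=[[0,0,0],[0,0,0],[0,0,0],[0,0,0],[0,0,0],[0,0,0],[0,0,0],[0,0,0],[0,0,0],[0,0,0]], dp=[[0,-2,50],[0,-2,100],[0,-2,145],[0,-2,175],[0,-2,186],[0,-2,190],[0,-2,190],[0,-2,190],[0,-2,190],[0,-2,190]], gripper=[20,20,20,20,20,20,20,40,40,40])

```text
clock: 16.65
ee_pos: [0.505, 0.3808, 0.0113]
tcp_rot: [-0.0, 0.998, -0.057, 0.0]
wrist_force: [0.0, 0.4, 0.2]
gripper_width: 0.0396
```

Emit:
send_rows(rotation=[[0,0,0],[0,0,0],[0,0,0],[0,0,0],[0,0,0],[0,0,0],[0,0,0],[0,0,0],[0,0,0],[0,0,0],[0,0,0],[0,0,0]], dp=[[0,0,-20],[0,0,-60],[0,0,-110],[0,0,-160],[0,0,-210],[18,45,-220],[34,90,-220],[47,135,-220],[60,180,-220],[70,225,-220],[80,270,-220],[85,310,-220]], gripper=[42,46,46,46,46,46,46,46,46,46,46,46])

```text
clock: 17.85
ee_pos: [0.5538, 0.0604, 0.231]
tcp_rot: [0.0, 0.998, -0.058, 0.0]
wrist_force: [1.0, -0.7, -0.2]
gripper_width: 0.0462
```

```bash
python3 - <<'E'
from h import *
s=ctrl.get_state();print(s["qpos"],s["ee_pos"]); print(rel([.5575,-.0305,.22]))
cap("top","e2t")
E
```

```text
[-0.00249392  0.18063228 -0.21461017  1.60066124  0.03969058  1.36398425
 -1.90831799] [0.55382033 0.060424   0.2310151 ]
(array([14.1, 89.9, 11.1]), None)
```

View pics/e2t.png

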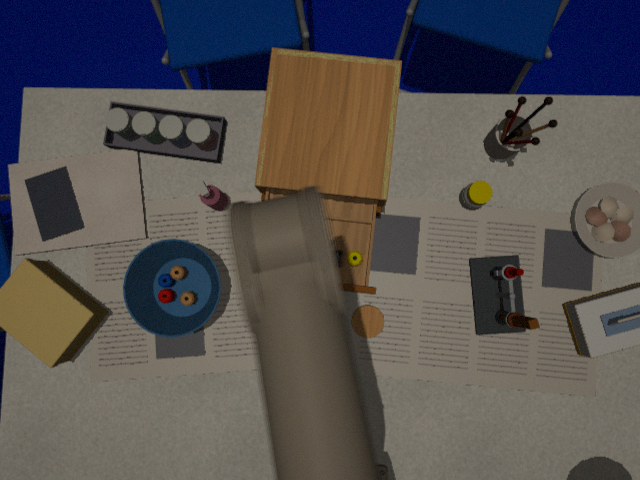

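Emit:
send_rows(rotation=[[0,0,-0.14],[0,0,-0.28],[0,0,-0.42],[0,0,-0.56],[0,0,-0.7],[0,0,-0.84],[0,0,-0.98],[0,0,-1.12],[0,0,-1.26],[0,0,-1.4],[0,0,-1.54],[0,0,-1.57]], dp=[[14,20,0],[14,40,0],[14,60,0],[14,80,0],[14,90,0],[14,90,0],[14,90,0],[14,90,0],[14,90,0],[14,90,0],[14,90,0],[14,90,0]], gripper=[46,46,46,46,46,46,46,46,46,46,46,46])

```text
clock: 19.1
ee_pos: [0.5574, -0.0276, 0.2309]
tcp_rot: [0.0, 0.745, 0.667, 0.0]
wrist_force: [-0.3, 0.1, 0.7]
gripper_width: 0.0457
```

Emit:
send_rows(rotation=[[0,0,0],[0,0,0],[0,0,0],[0,0,0]], dp=[[0,0,40],[0,0,80],[0,0,90],[0,0,90]], gripper=[46,46,46,46])

```text
clock: 19.5
ee_pos: [0.5565, -0.0277, 0.1399]
tcp_rot: [-0.001, 0.747, 0.665, -0.001]
wrist_force: [0.8, 0.2, 0.2]
gripper_width: 0.0461
```

```bash
python3 - <<'E'
from h import *
C,p,d=cap("wrist","e3"); print(pose()[0], proj(C,[*pose()[0][:2],.123]), ctrl.get_state()["qpos"][6])
E
```

```text
[ 0.55769261 -0.02766135  0.14166311] [321.17758156 270.14623987] -0.2059809022062401
```

View pics/e3.png

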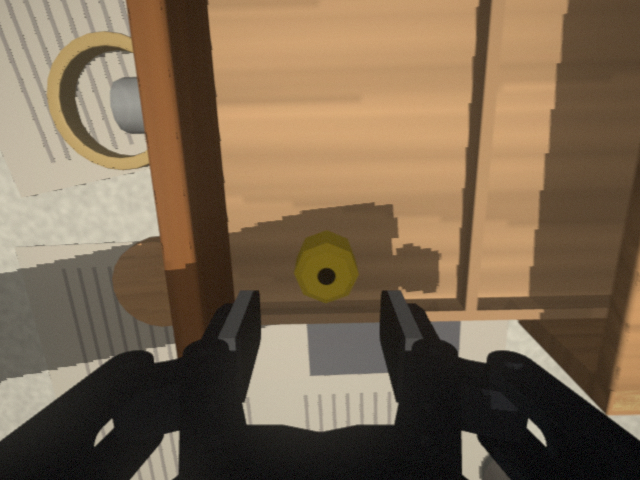

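```bash
python3 - <<'E'
from h import *
C,p,d=cap("wrist"); K,Rm,t=C
v,u=np.mgrid[0:480,0:640]
P=((np.stack([(u-K[0,2])/K[0,0],(v-K[1,2])/K[1,1],np.ones_like(u)],-1)*d[...,None]-t)@Rm)
tcp,r=pose(); L=(P-tcp)@r.as_matrix()*1000
g=(hsv(p)[...,2]<70)&(d>0.02)&(d<.2)&(P[...,2]>.155)&(v>280)
q=L[g]
for a in range(-30,-130,-10):
    s=q[(q[:,2]<a)&(q[:,2]>=a-10)]
    if len(s): print(a,len(s),np.percentile(s[:,1],[1,99]).round(1),np.percentile(s[:,0],[1,99]).round(1))
# panel inner face top edge in tool frame
for uu,vv,z in [(207,100,.152),(225,250,.152),(135,60,.152),(165,250,.152)]: print((ray(C,uu,vv,z)-tcp)@r.as_matrix()*1000)
print((ray(C,233,285,.093)-tcp)@r.as_matrix()*1000,(ray(C,326,276,.123)-tcp)@r.as_matrix()*1000,)
E
```

```text
-30 1124 [-36.   35.5] [-9.8 11.5]
-40 1613 [-36.4  36. ] [-9.8 11.5]
-50 1800 [-36.2  35.9] [-9.6 11.6]
-60 2105 [-41.9  42.1] [-9.8 13.5]
-70 6860 [-53.7  53.9] [-10.4  13.9]
-80 12543 [-56.   56.1] [-11.4  13.1]
-90 12217 [-58.9  59.3] [-8.4 17.7]
-100 18160 [-59.4  59.6] [ 2.5 17.7]
-110 5397 [-54.5  54.2] [10.8 20.2]
[ 77.95448623 -41.85737419  -9.46629989]
[ 19.54042965 -39.07874808  -9.47138645]
[ 91.59861455 -66.69837888  -9.51738398]
[ 19.53022668 -63.72000435  -9.52463132]
[-21.58817794 -50.6394392   49.49596428] [-3.73082202  2.87190443 19.61490729]
```

The knuckles (±55 mm) would hit the front panel with this orientation. So I turn back and grip yellow along the drawer's width, with the tips just above the low side wall.

Emit:
send_rows(rotation=[[0,0,0.14],[0,0,0.28],[0,0,0.42],[0,0,0.56],[0,0,0.7],[0,0,0.84],[0,0,0.98],[0,0,1.12],[0,0,1.26],[0,0,1.4],[0,0,1.54],[0,0,1.57]], dp=[[-3,3,-5],[-3,3,-5],[-3,3,-5],[-3,3,-5],[-3,3,-5],[-3,3,-5],[-3,3,-5],[-3,3,-5],[-3,3,-5],[-3,3,-5],[-3,3,-5],[-3,3,-5]], gripper=[46,46,46,46,46,46,46,46,46,46,46,46])

```text
clock: 20.8
ee_pos: [0.5613, -0.0309, 0.148]
tcp_rot: [-0.0, 0.998, -0.059, 0.002]
wrist_force: [0.5, 0.4, 0.3]
gripper_width: 0.0457
```

Emit:
send_rows(rotation=[[0,0,0],[0,0,0]], dp=[[0,0,0],[0,0,0]], gripper=[46,46])

```text
clock: 21.0
ee_pos: [0.5605, -0.031, 0.1466]
tcp_rot: [-0.0, 0.998, -0.056, 0.001]
wrist_force: [-1.0, 0.9, 0.7]
gripper_width: 0.0458
```

```bash
python3 - <<'E'
from h import *
C,p,d=cap("wrist","e4"); print(pose()[0], proj(C,[*pose()[0][:2],.123]), ctrl.get_state()["qpos"][6])
E
```

```text
[ 0.56031203 -0.03107049  0.14628334] [319.96459234 266.76632106] -1.7303014520542639
```

View pics/e4.png

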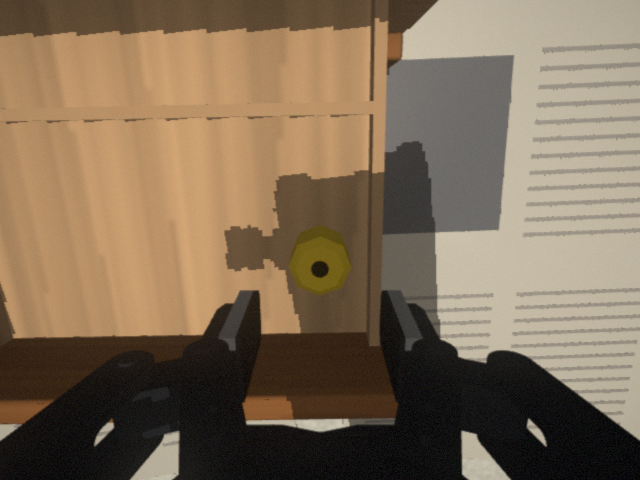

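Emit:
send_rows(rotation=[[0,0,0],[0,0,0],[0,0,0],[0,0,0],[0,0,0],[0,0,0],[0,0,0]], dp=[[0,0,25],[0,0,45],[0,0,55],[0,0,60],[0,0,63],[0,0,63],[0,0,63]], gripper=[46,46,46,46,46,46,46])

```text
clock: 21.75
ee_pos: [0.5605, -0.0311, 0.0835]
tcp_rot: [0.0, 0.998, -0.057, 0.001]
wrist_force: [0.5, -1.0, -0.6]
gripper_width: 0.0458
```

```bash
python3 - <<'E'
from h import *
tips();print(pose()[0],ctrl.get_state()["wrist_force"])
E
```

```text
tip z mm ahead of TCP [-32. -32. -32. -32. -32. -32. -31. -31.] [-32. -32. -32. -32. -32. -31. -31. -30.] world 0.11384887379890607
[ 0.56046411 -0.03110351  0.08343354] [-0.08926526 -0.56249666 -0.34283856]
```

Emit:
send_rows(rotation=[[0,0,0],[0,0,0],[0,0,0],[0,0,0],[0,0,0],[0,0,0],[0,0,0]], dp=[[0,0,1],[0,0,1],[0,0,1],[0,0,1],[0,0,1],[0,0,1],[0,0,1]], gripper=[46,25,25,25,25,25,25])

```text
clock: 22.5
ee_pos: [0.5612, -0.0319, 0.0833]
tcp_rot: [0.0, 0.998, -0.057, 0.001]
wrist_force: [-1.2, -3.6, 10.5]
gripper_width: 0.029
```

Emit:
send_rows(rotation=[[0,0,0],[0,0,0],[0,0,0],[0,0,0],[0,0,0],[0,0,0],[0,0,0]], dp=[[0,0,-5],[0,0,-15],[0,0,-35],[0,0,-60],[0,0,-90],[0,0,-120],[0,0,-120]], gripper=[20,20,20,20,20,20,20])

```text
clock: 23.2
ee_pos: [0.5621, -0.0308, 0.2068]
tcp_rot: [-0.0, 0.998, -0.057, 0.004]
wrist_force: [-1.3, 0.3, -0.6]
gripper_width: 0.0289
```

```bash
python3 - <<'E'
from h import *
C,p,d=cap("wrist","e5"); print(pose()[0],rel([.52,.36,.2]))
E
```

```text
[ 0.56112956 -0.03086054  0.20427769] (array([ -85.3, -383.6,    4.1]), None)
```

View pics/e5.png

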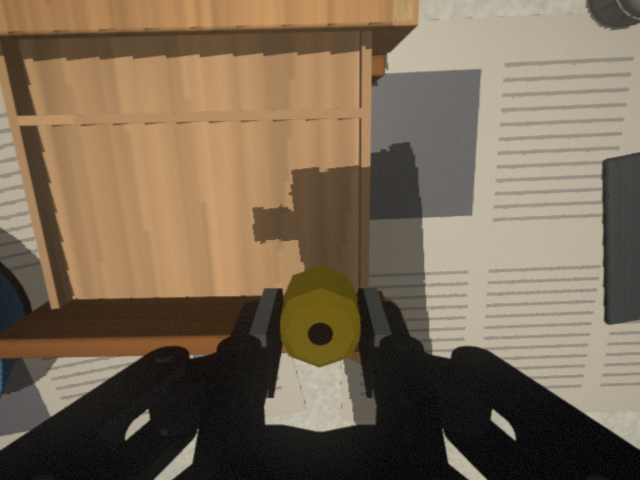

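Emit:
send_rows(rotation=[[0,0,0],[0,0,0],[0,0,0],[0,0,0],[0,0,0],[0,0,0],[0,0,0],[0,0,0],[0,0,0],[0,0,0]], dp=[[-12,-45,0],[-24,-90,0],[-35,-135,0],[-46,-180,0],[-58,-225,0],[-70,-268,0],[-80,-308,0],[-88,-338,0],[-88,-338,0],[-88,-338,0]], gripper=[20,20,20,20,20,20,20,20,20,20])

```text
clock: 24.25
ee_pos: [0.5104, 0.3148, 0.2006]
tcp_rot: [0.001, 0.998, -0.056, -0.001]
wrist_force: [0.1, -0.3, 0.4]
gripper_width: 0.0289
```

Emit:
send_rows(rotation=[[0,0,0],[0,0,0],[0,0,0],[0,0,0],[0,0,0],[0,0,0],[0,0,0],[0,0,0],[0,0,0],[0,0,0]], dp=[[0,0,50],[0,0,100],[0,0,145],[0,0,175],[0,0,186],[0,0,191],[0,0,191],[0,0,191],[0,0,191],[0,0,191]], gripper=[20,20,20,20,20,20,20,40,40,40])

```text
clock: 25.25
ee_pos: [0.5117, 0.3151, 0.0118]
tcp_rot: [-0.0, 0.998, -0.057, 0.001]
wrist_force: [0.3, 0.4, -0.5]
gripper_width: 0.0398
```

Emit:
send_rows(rotation=[[0,0,0],[0,0,0],[0,0,0],[0,0,0],[0,0,0],[0,0,0],[0,0,0],[0,0,0],[0,0,0],[0,0,0],[0,0,0],[0,0,0]], dp=[[0,0,-20],[0,0,-60],[0,0,-110],[0,0,-160],[0,0,-210],[0,0,-260],[0,50,-290],[0,100,-290],[0,150,-290],[0,200,-290],[0,250,-290],[0,300,-290]], gripper=[42,46,46,46,46,46,46,46,46,46,46,46])

```text
clock: 26.45
ee_pos: [0.4771, 0.022, 0.3015]
tcp_rot: [-0.0, 0.998, -0.057, 0.001]
wrist_force: [1.2, -0.7, -0.4]
gripper_width: 0.046
```

```bash
python3 - <<'E'
from h import *
T,p,d=cap("top"); cv2.imwrite("pics/f1.png",cv2.resize(p[180:360,110:400],None,fx=2.7,fy=2.7)[:,:,::-1])
S,p,d=cap("side","f1s"); print(pose()[0])
E
```

```text
[0.47723952 0.01656591 0.30166336]
```

View pics/f1.png

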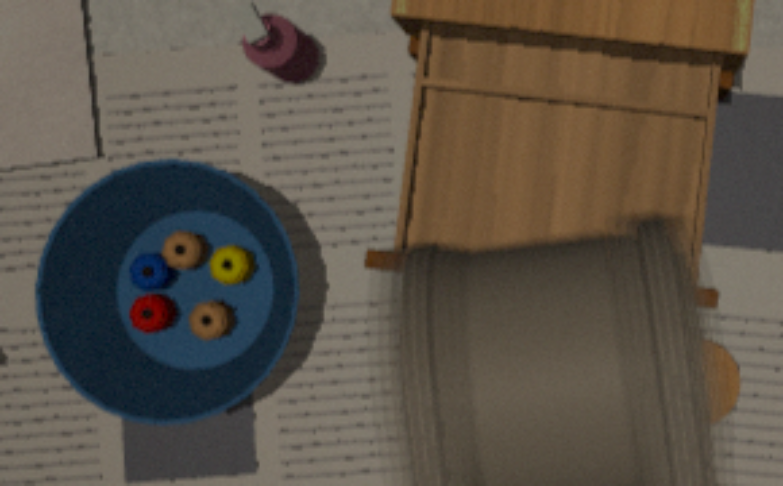

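View pics/f1s.png

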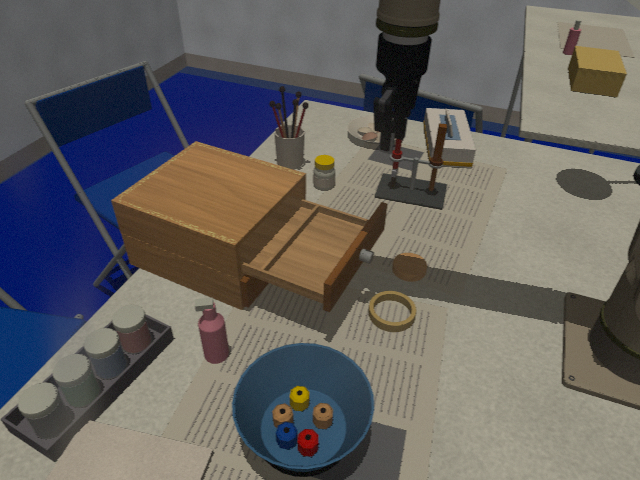

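All five beads are in the bowl and the drawer is empty. Next is the rod.

Emit:
send_rows(rotation=[[0,0,-0.05],[0,0,-0.1],[0,0,-0.15],[0,0,-0.2],[0,0,-0.2],[0,0,-0.2],[0,0,-0.2],[0,0,-0.2],[0,0,-0.2],[0,0,-0.2],[0,0,-0.2]], dp=[[-3,45,0],[-6,90,0],[-9,135,0],[-12,180,0],[-15,225,0],[-18,270,0],[-20,315,0],[-24,360,0],[-24,379,0],[-24,379,0],[-24,379,0]], gripper=[50,50,50,50,50,50,50,50,50,50,50])

```text
clock: 27.65
ee_pos: [0.4109, -0.3494, 0.3009]
tcp_rot: [-0.0, 0.999, 0.043, 0.0]
wrist_force: [-0.5, 0.9, -0.3]
gripper_width: 0.0501
```

```bash
python3 - <<'E'
from h import *
C,p,d=cap("wrist","g1"); print(pose()[0])
cv2.imwrite("pics/g1z.png",cv2.resize(p[100:280,220:420],None,fx=3.3,fy=3.3,interpolation=cv2.INTER_CUBIC)[:,:,::-1])
E
```

```text
[ 0.41129049 -0.34876863  0.30094567]
```

View pics/g1.png

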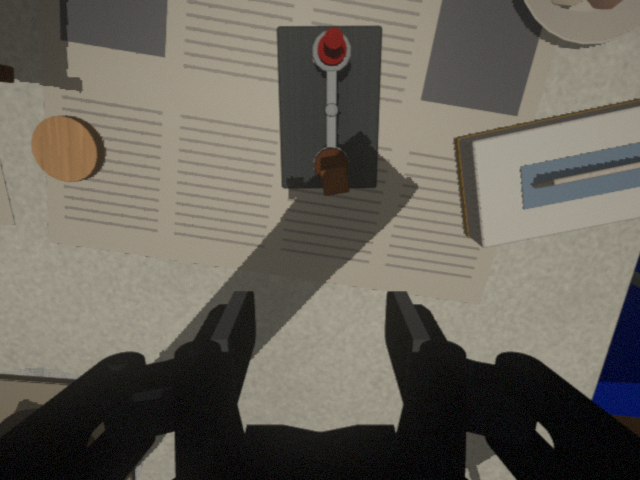

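View pics/g1z.png

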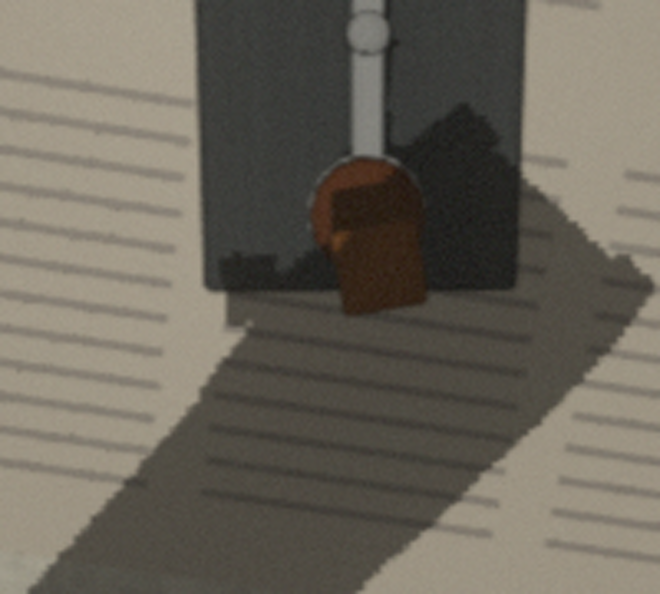

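```bash
python3 - <<'E'
from h import *
C=cam("wrist"); tcp,r=pose()
f=lambda u,v,z:ray(C,u/3.3+220,v/3.3+100,z)
q=[f(*a,.195) for a in [(333,238),(411,222),(426,300),(343,315)]]
print(np.round(q,4)); 
for i in range(4):
    e=q[(i+1)%4]-q[i]; print(np.hypot(*e[:2]).round(4),np.degrees(np.arctan2(e[1],e[0])).round(1))
print("top centre",np.mean(q,0)); print("collar",f(368,208,.104), "brush ring",ray(C,332,52,.095),"post",ray(C,332,109.5,.099))
print("yaw",np.degrees(r.as_euler('zyx')))
p=np.mean(q,0); print(rel([p[0],p[1],.3]))
E
```

```text
[[ 0.448  -0.3463  0.195 ]
 [ 0.4526 -0.3619  0.195 ]
 [ 0.4369 -0.3666  0.195 ]
 [ 0.4322 -0.3498  0.195 ]]
0.0163 -73.4
0.0164 -163.0
0.0175 105.4
0.0161 12.5
top centre [ 0.44241133 -0.35613649  0.195     ]
collar [ 0.44501633 -0.35623088  0.104     ] brush ring [ 0.53734365 -0.34799655  0.095     ] post [ 0.49071448 -0.35239107  0.099     ]
yaw [-4.99569484e+00  3.03903500e-02 -1.79983103e+02]
(array([30.4, 10.1,  1. ]), None)
```

Emit:
send_rows(rotation=[[0,0,-0.1],[0,0,-0.18],[0,0,-0.18],[0,0,-0.18],[0,0,-0.18],[0,0,-0.18],[0,0,-0.18]], dp=[[30,10,0],[30,10,20],[30,10,50],[30,10,70],[30,10,80],[30,10,80],[30,10,80]], gripper=[50,50,50,50,50,50,50])

```text
clock: 28.4
ee_pos: [0.4421, -0.357, 0.2219]
tcp_rot: [0.0, 0.991, 0.133, 0.001]
wrist_force: [-0.1, 0.4, -0.0]
gripper_width: 0.05
```

```bash
python3 - <<'E'
from h import *
C,p,d=cap("wrist","g2"); print(pose()[0],proj(C,[*pose()[0][:2],.195]),proj(C,[*pose()[0][:2],.104]))
E
```

```text
[ 0.44217267 -0.35729078  0.2222063 ] [320.0083433  264.13084616] [319.91273084 220.52078989]
```

View pics/g2.png

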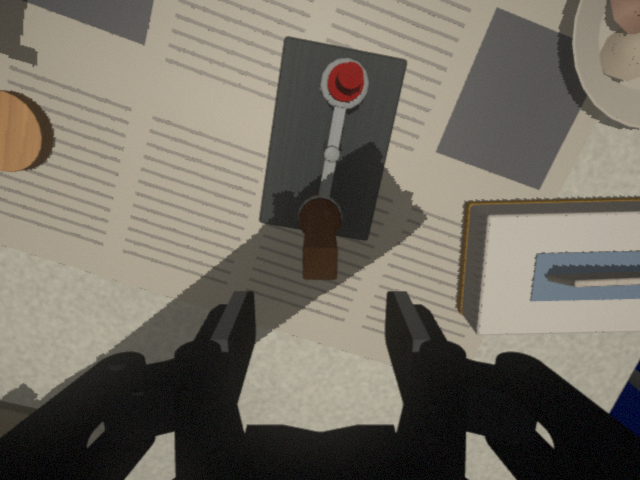

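Aligned: the handle is at (320,265), square to the jaws. I lower and grip.

Emit:
send_rows(rotation=[[0,0,0],[0,0,0],[0,0,0],[0,0,0],[0,0,0],[0,0,0],[0,0,0],[0,0,0],[0,0,0]], dp=[[0,0,40],[0,0,75],[0,0,98],[0,0,112],[0,0,118],[0,0,122],[0,0,125],[0,0,125],[0,0,125]], gripper=[50,50,50,50,50,50,50,50,50])

```text
clock: 29.35
ee_pos: [0.4431, -0.3583, 0.0985]
tcp_rot: [0.001, 0.991, 0.133, 0.002]
wrist_force: [-2.7, 1.3, 9.6]
gripper_width: 0.0499
```

```bash
python3 - <<'E'
from h import *
s=ctrl.get_state(); print(s["ee_pos"],s["wrist_force"]); tips(); cap("wrist","g3")
S,p,d=cap("side"); cv2.imwrite("pics/g3s.png",cv2.resize(p[80:220,340:500],None,fx=4,fy=4,interpolation=cv2.INTER_CUBIC)[:,:,::-1])
E
```

```text
[ 0.44306551 -0.35833234  0.09852379] [-2.7326052   1.29331849  9.5938614 ]
tip z mm ahead of TCP [8. 8. 8. 8. 8. 8. 8. 8.] [7. 7. 8. 8. 8. 8. 8. 9.] world 0.08984478215366522
```

View pics/g3s.png

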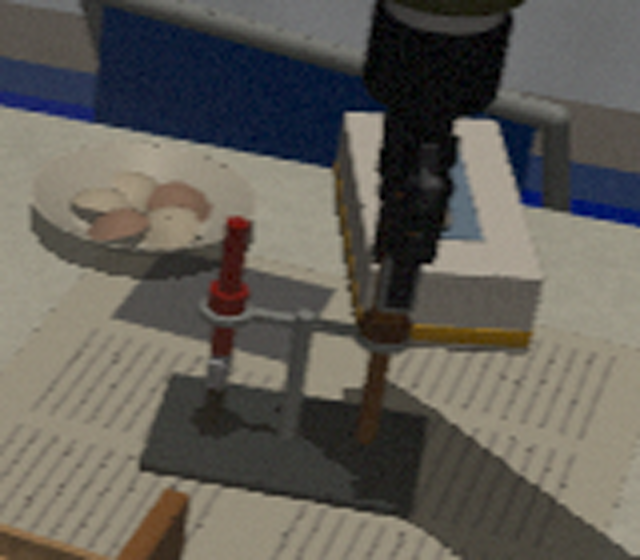

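View pics/g3.png

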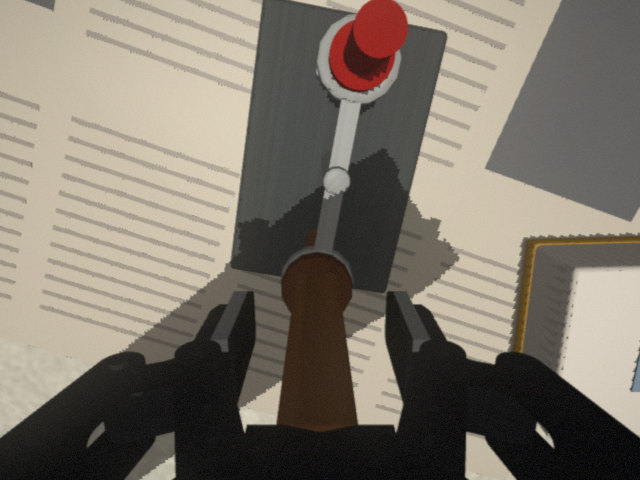

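Emit:
send_rows(rotation=[[0,0,0],[0,0,0],[0,0,0],[0,0,0],[0,0,0],[0,0,0],[0,0,0],[0,0,0]], dp=[[0,0,-6],[0,0,-6],[0,0,-6],[0,0,-6],[0,0,-6],[0,0,-6],[0,0,-6],[0,0,-6]], gripper=[50,50,8,8,8,8,8,8])

```text
clock: 30.3
ee_pos: [0.4415, -0.3573, 0.1018]
tcp_rot: [0.0, 0.991, 0.132, 0.0]
wrist_force: [-0.1, 0.3, 1.8]
gripper_width: 0.0171
```

```bash
python3 - <<'E'
from h import *
s=ctrl.get_state(); print(s["ee_pos"],s["tcp_rot"],s["wrist_force"],s["gripper_width"]); cap("wrist","g4")
S,p,d=cap("side"); cv2.imwrite("pics/g4s.png",cv2.resize(p[80:220,340:500],None,fx=4,fy=4,interpolation=cv2.INTER_CUBIC)[:,:,::-1])
E
```

```text
[ 0.44149764 -0.35727543  0.10176812] [3.13866124e-05 9.91184324e-01 1.32490119e-01 4.84416811e-05] [-0.14225601  0.32585761  1.76120606] 0.017095120899018646
```

View pics/g4s.png

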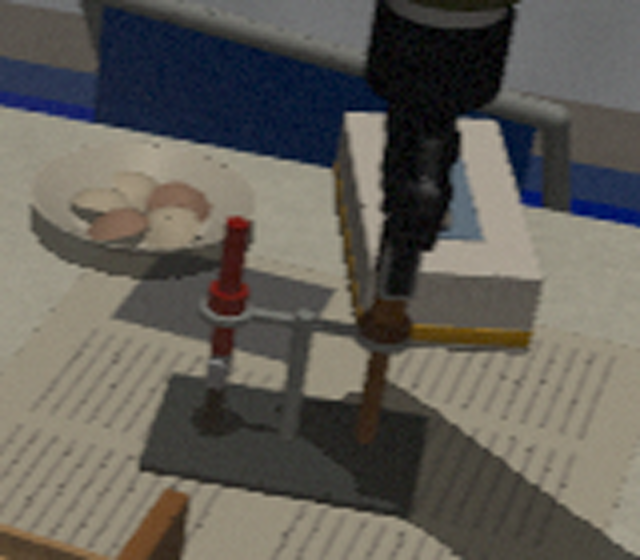

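Emit:
send_rows(rotation=[[0,0,0],[0,0,0],[0,0,0],[0,0,0],[0,0,0],[0,0,0],[0,0,0],[0,0,0],[0,0,0],[0,0,0]], dp=[[0,0,-5],[0,0,-15],[0,0,-30],[0,0,-50],[0,0,-70],[0,0,-90],[0,0,-120],[0,0,-155],[0,0,-190],[0,0,-190]], gripper=[8,8,8,8,8,8,8,8,8,8])

```text
clock: 31.4
ee_pos: [0.4428, -0.3586, 0.2983]
tcp_rot: [0.003, 0.991, 0.132, 0.004]
wrist_force: [1.5, -0.5, -1.5]
gripper_width: 0.0169
```

```bash
python3 - <<'E'
from h import *
s=ctrl.get_state(); print(s["ee_pos"],s["wrist_force"],s["gripper_width"],s["qpos"]); cap("wrist","g5")
S,p,d=cap("side"); cv2.imwrite("pics/g5s.png",cv2.resize(p[20:220,340:540],None,fx=3,fy=3,interpolation=cv2.INTER_CUBIC)[:,:,::-1])
print(rel([.49,.348,.29]), rel([.53,.348,.29],down(.266)))
E
```

```text
[ 0.44278965 -0.35861815  0.2982814 ] [ 1.50036301 -0.47557221 -1.45577214] 0.016868699638855292 [ 0.36178327  0.16586246  0.27653439  1.48518033 -0.04596972  1.48776646
 -0.66726796]
(array([ 231.9, -668.1,    2.5]), None) (array([ 270.5, -657.6,    2.6]), array([ 0.00184744, -0.0017726 , -0.00033323]))
```

View pics/g5s.png

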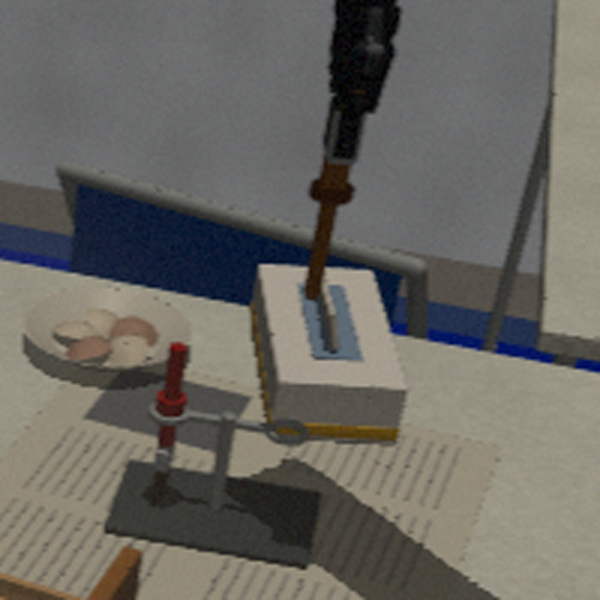

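View pics/g5.png

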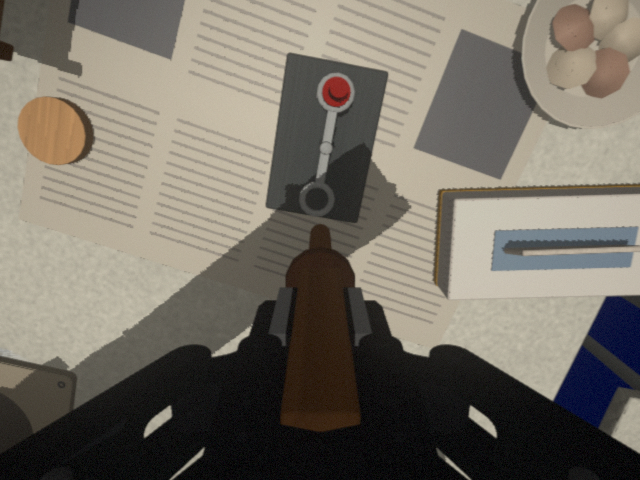

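The rod is out and upright, and the free eyelet ring is at wrist (317,198). I measure the eyelet now.

```bash
python3 - <<'E'
from h import *
C,p,d=cap("wrist"); print(pose()[0])
cv2.imwrite("pics/g6.png",cv2.resize(p[170:250,270:370],None,fx=6,fy=6,interpolation=cv2.INTER_CUBIC)[:,:,::-1])
T,p2,d=cap("top"); cv2.imwrite("pics/g6t.png",cv2.resize(p2[250:340,460:560],None,fx=6,fy=6,interpolation=cv2.INTER_CUBIC)[:,:,::-1])
E
```

```text
[ 0.44128934 -0.35717535  0.29200301]
```

View pics/g6.png

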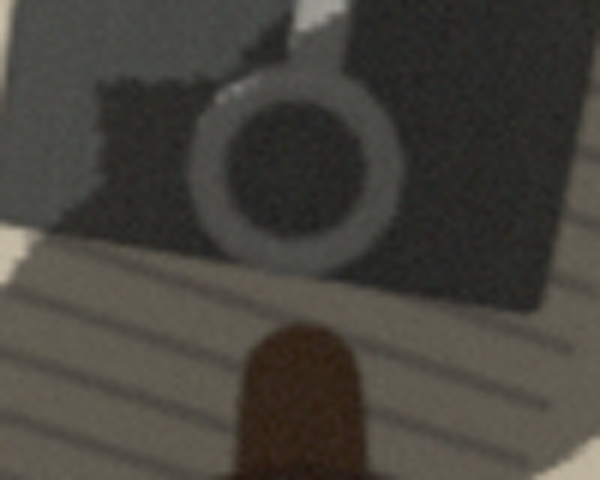

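View pics/g6t.png

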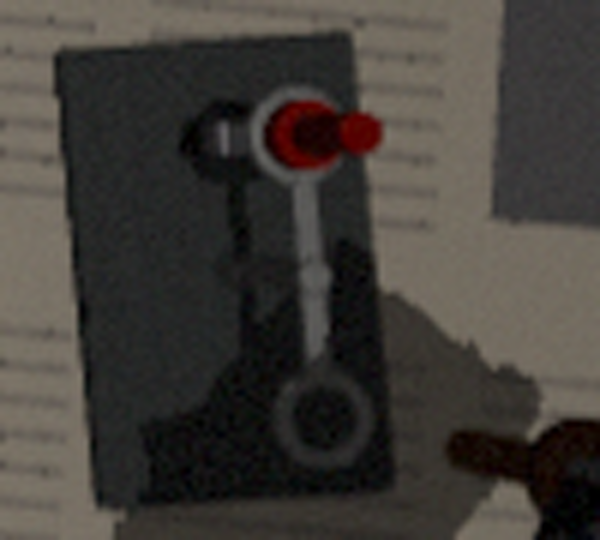

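```bash
python3 - <<'E'
from h import *
C=cam("wrist");T=cam("top");tcp,r=pose()
E=ray(C,297/6+270,170/6+170,.095);print(E,(E-tcp)@r.as_matrix()*1000, ray(T,322/6+460,417/6+250,.095))
print(proj(C,tcp+[0,0,-.0868]))
E
```

```text
[ 0.44171943 -0.35646015  0.095     ] [  0.85664952  -0.23936438 196.27426276] [ 0.44046409 -0.35648725  0.095     ]
[319.708395   231.95339078]
```

Emit:
send_rows(rotation=[[0,0,0],[0,0,0],[0,0,0],[0,0,0],[0,0,0],[0,0,0],[0,0,0],[0,0,0],[0,0,0],[0,0,0],[0,0,0],[0,0,0]], dp=[[8,-22,0],[20,-58,0],[35,-100,0],[50,-144,0],[66,-190,0],[82,-236,0],[98,-282,0],[114,-328,0],[130,-374,0],[146,-420,0],[162,-466,0],[178,-512,0]], gripper=[8,8,8,8,8,8,8,8,8,8,8,8])

```text
clock: 32.8
ee_pos: [0.478, 0.1852, 0.2909]
tcp_rot: [0.0, 0.991, 0.132, -0.001]
wrist_force: [1.6, -0.2, -1.0]
gripper_width: 0.017
```

Emit:
send_rows(rotation=[[0,0,0],[0,0,0],[0,0,0],[0,0,0],[0,0,0],[0,0,0],[0,0,0]], dp=[[15,-43,0],[28,-80,0],[40,-115,0],[49,-140,0],[54,-156,0],[54,-156,0],[54,-156,0]], gripper=[8,8,8,8,8,8,8])

```text
clock: 33.5
ee_pos: [0.49, 0.3473, 0.2911]
tcp_rot: [0.001, 0.991, 0.132, -0.0]
wrist_force: [-0.1, -0.1, -0.9]
gripper_width: 0.0173
```

```bash
python3 - <<'E'
from h import *
C,p,d=cap("wrist","h1"); print(pose()[0],pose()[1].as_euler('zyx'),ctrl.get_state()["gripper_width"])
T,p2,d=cap("top"); cv2.imwrite("pics/h1t.png",cv2.resize(p2[230:350,110:240],None,fx=5,fy=5,interpolation=cv2.INTER_CUBIC)[:,:,::-1])
E
```

```text
[0.49027006 0.34675606 0.29144064] [-2.64317401e-01 -6.50473498e-05  3.14046026e+00] 0.017327940155019452
```

View pics/h1.png

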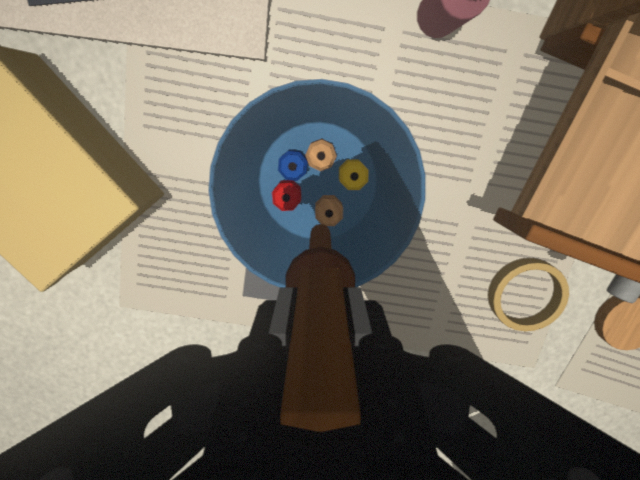

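View pics/h1t.png

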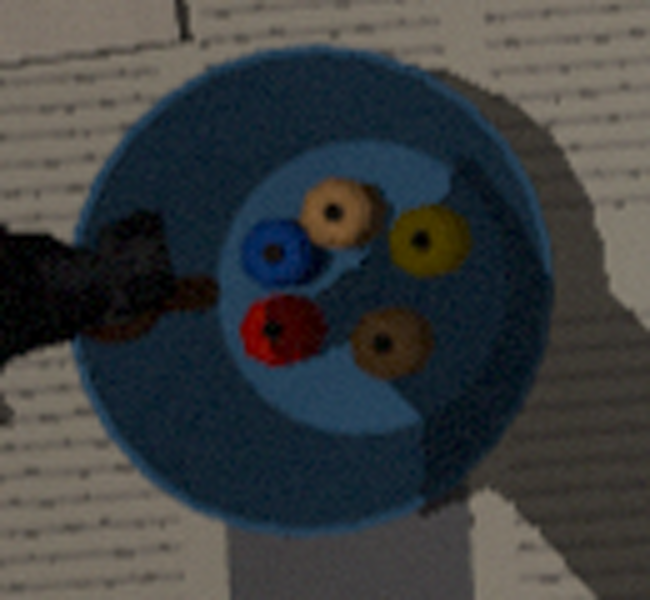

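```bash
python3 - <<'E'
from h import *
C=cam("wrist");T=cam("top");tcp,r=pose()
print("floor ctr",ray(T,362/5+110,287/5+230,.006))
b={"red":(283,328,286,197),"blue":(277,253,292,166),"p1":(336,212,321,156),"yel":(422,240,354,176),"p2":(384,343,328,212)}
W=[]
for n,(a,c,e,f) in b.items():
    t=ray(T,a/5+110,c/5+230,.036);w=ray(C,e,f,.036);print(n,t.round(4),w.round(4));W.append((t+w)[:2]/2)
W=np.array(W)
g=np.mgrid[.46:.52:.001,.32:.38:.001].reshape(2,-1).T
m=np.linalg.norm(g[:,None]-W[None],axis=2).min(1); i=m.argmax(); print(g[i],m[i])
# rim in wrist image
L,Rr,Tp,B=[ray(C,*q,.08) for q in [(209,180),(425,185),(318,79),(260,280)]]
A=np.array([[2*q[0],2*q[1],1] for q in (L,Rr,Tp,B)]);s=np.linalg.lstsq(A,[q[0]**2+q[1]**2 for q in (L,Rr,Tp,B)],rcond=None)[0];print("rim",s[:2],np.sqrt(s[2]+s[0]**2+s[1]**2))
print(rel([*g[i],.102]))
E
```

```text
floor ctr [0.4872914  0.34828135 0.006     ]
red [0.4694 0.3731 0.036 ] [0.4719 0.3787 0.036 ]
blue [0.5019 0.3772 0.036 ] [0.5054 0.3805 0.036 ]
p1 [0.5204 0.3521 0.036 ] [0.5232 0.354  0.036 ]
yel [0.5091 0.3137 0.036 ] [0.5123 0.3151 0.036 ]
p2 [0.4639 0.3285 0.036 ] [0.4679 0.3311 0.036 ]
[0.49 0.35] 0.03145057140820872
rim [0.48998097 0.34930395] 0.10352496282937303
(array([  0.5,  -3.5, 189.7]), None)
```

Emit:
send_rows(rotation=[[0,0,0],[0,0,0],[0,0,0],[0,0,0],[0,0,0],[0,0,0],[0,0,0],[0,0,0],[0,0,0],[0,0,0]], dp=[[0,-2,35],[0,-2,70],[0,-2,100],[0,-2,125],[0,-2,145],[0,-2,162],[0,-2,175],[0,-2,183],[0,-2,188],[0,-2,188]], gripper=[8,8,8,8,8,8,8,8,8,8])

```text
clock: 34.6
ee_pos: [0.4894, 0.3499, 0.1036]
tcp_rot: [0.0, 0.991, 0.132, -0.0]
wrist_force: [-0.2, 0.5, -0.5]
gripper_width: 0.0171
```

```bash
python3 - <<'E'
from h import *
s=ctrl.get_state();print(s["ee_pos"],s["wrist_force"])
S,p,d=cap("side"); cv2.imwrite("pics/h2s.png",cv2.resize(p[300:480,210:400],None,fx=3.2,fy=3.2,interpolation=cv2.INTER_CUBIC)[:,:,::-1])
# stir table
tcp,r=pose(); c=np.array([.489,.348]); Rm=r.as_matrix()
def w2t(d): return (Rm.T@np.array([d[0],d[1],0]))*1000
cur=tcp[:2]
print("start->r45@-90:",w2t(c+.045*np.array([0,-1])-cur).round(1))
a0=-np.pi/2
for k in range(0,32):
    a=a0+.2*k; n=a0+.2*(k//12*12); 
    print(k,w2t(.045*np.array([np.cos(a)-np.cos(a0),np.sin(a)-np.sin(a0)])).round(1))
E
```

```text
[0.48935991 0.34987709 0.10355397] [-0.15647198  0.4813752  -0.45128761]
start->r45@-90: [-12.9  45.3  -0. ]
0 [0. 0. 0.]
1 [8.9 1.5 0. ]
2 [17.8  1.2  0. ]
3 [26.6 -0.9  0. ]
4 [34.7 -4.7  0. ]
5 [ 42. -10.   0.]
6 [ 48.  -16.7   0. ]
7 [ 52.6 -24.4   0. ]
8 [ 55.6 -32.9   0. ]
9 [ 56.8 -41.8   0. ]
10 [ 56.2 -50.7   0. ]
11 [ 53.9 -59.4   0. ]
12 [ 49.9 -67.5   0. ]
13 [ 44.3 -74.5   0. ]
14 [ 37.5 -80.4   0. ]
15 [ 29.6 -84.7   0. ]
16 [ 21.1 -87.5   0. ]
17 [ 12.1 -88.4   0. ]
18 [  3.2 -87.6   0. ]
19 [ -5.4 -85.   -0. ]
20 [-13.3 -80.7  -0. ]
21 [-20.2 -75.   -0. ]
22 [-25.9 -68.   -0. ]
23 [-30. -60.  -0.]
24 [-32.5 -51.4  -0. ]
25 [-33.2 -42.4  -0. ]
26 [-32.1 -33.5  -0. ]
27 [-29.2 -25.   -0. ]
28 [-24.8 -17.2  -0. ]
29 [-18.8 -10.5  -0. ]
30 [-11.7  -5.   -0. ]
31 [-3.6 -1.1 -0. ]
```

View pics/h2s.png

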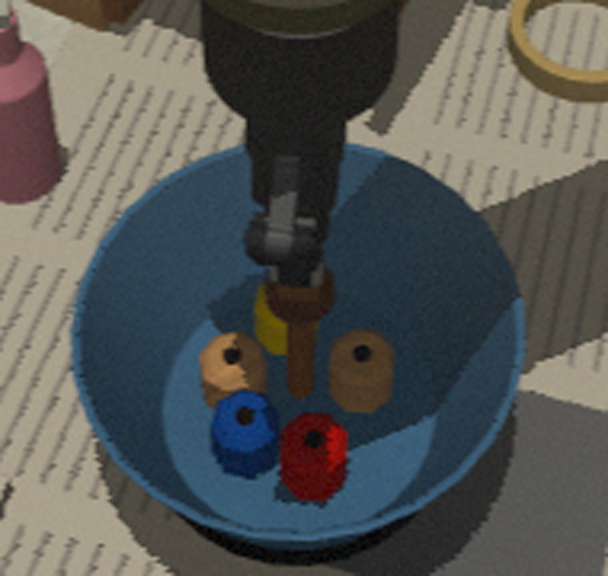

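Emit:
send_rows(rotation=[[0,0,0],[0,0,0],[0,0,0],[0,0,0],[0,0,0],[0,0,0]], dp=[[-2,8,0],[-5,16,0],[-7,24,0],[-9,32,0],[-11,40,0],[-13,45,0]], gripper=[8,8,8,8,8,8])

```text
clock: 35.25
ee_pos: [0.4889, 0.3021, 0.1037]
tcp_rot: [0.0, 0.991, 0.132, 0.0]
wrist_force: [-0.4, -1.1, -0.5]
gripper_width: 0.0175
```

Emit:
send_rows(rotation=[[0,0,0],[0,0,0],[0,0,0],[0,0,0],[0,0,0],[0,0,0],[0,0,0],[0,0,0],[0,0,0],[0,0,0],[0,0,0],[0,0,0]], dp=[[11.6,1.6,0],[23.3,0.1,0],[34.2,-4.4,0],[43.5,-11.5,0],[50.7,-20.8,0],[55.3,-31.6,0],[56.8,-43.2,0],[55.4,-54.9,0],[50.9,-65.8,0],[43.8,-75.1,0],[34.5,-82.3,0],[23.7,-86.9,0]], gripper=[8,8,8,8,8,8,8,8,8,8,8,8])

```text
clock: 36.45
ee_pos: [0.4875, 0.3939, 0.1038]
tcp_rot: [-0.0, 0.991, 0.133, 0.0]
wrist_force: [1.2, -0.3, -1.1]
gripper_width: 0.0173
```

```bash
python3 - <<'E'
from h import *
s=ctrl.get_state();print(s["ee_pos"],s["wrist_force"],pose()[1].as_euler('zyx'))
S,p,d=cap("side"); cv2.imwrite("pics/h3s.png",cv2.resize(p[300:480,210:400],None,fx=3.2,fy=3.2,interpolation=cv2.INTER_CUBIC)[:,:,::-1])
E
```

```text
[0.48746103 0.3938675  0.10379924] [ 1.23818372 -0.2685625  -1.10890307] [-2.66438074e-01  2.69137847e-04 -3.14152168e+00]
```

View pics/h3s.png

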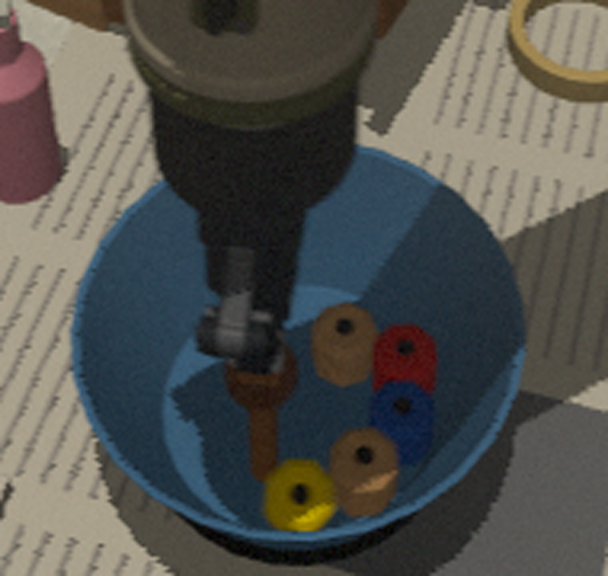

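Stirring works well: the rod pushes a train of upright beads. I continue with the second half turn.

Emit:
send_rows(rotation=[[0,0,0],[0,0,0],[0,0,0],[0,0,0],[0,0,0],[0,0,0],[0,0,0],[0,0,0],[0,0,0],[0,0,0],[0,0,0],[0,0,0]], dp=[[-11.6,-1.6,0],[-23.3,-0.1,0],[-34.2,4.4,0],[-43.5,11.5,0],[-50.7,20.8,0],[-55.3,31.6,0],[-56.8,43.2,0],[-55.4,54.9,0],[-50.9,65.8,0],[-43.8,75.1,0],[-34.5,82.3,0],[-23.7,86.9,0]], gripper=[8,8,8,8,8,8,8,8,8,8,8,8])

```text
clock: 37.7
ee_pos: [0.4898, 0.3026, 0.1036]
tcp_rot: [0.0, 0.991, 0.132, -0.0]
wrist_force: [0.4, 0.1, -0.5]
gripper_width: 0.0174
```

Emit:
send_rows(rotation=[[0,0,0],[0,0,0],[0,0,0],[0,0,0],[0,0,0],[0,0,0],[0,0,0],[0,0,0],[0,0,0],[0,0,0],[0,0,0],[0,0,0]], dp=[[11.6,1.6,0],[23.3,0.1,0],[34.2,-4.4,0],[43.5,-11.5,0],[50.7,-20.8,0],[55.3,-31.6,0],[56.8,-43.2,0],[55.4,-54.9,0],[50.9,-65.8,0],[43.8,-75.1,0],[34.5,-82.3,0],[23.7,-86.9,0]], gripper=[8,8,8,8,8,8,8,8,8,8,8,8])

```text
clock: 38.9
ee_pos: [0.4875, 0.3939, 0.1038]
tcp_rot: [-0.0, 0.991, 0.133, 0.0]
wrist_force: [-0.4, 0.2, -1.1]
gripper_width: 0.0172
```

```bash
python3 - <<'E'
from h import *
s=ctrl.get_state();print(s["ee_pos"],s["wrist_force"],pose()[1].as_euler('zyx'))
S,p,d=cap("side"); cv2.imwrite("pics/h4s.png",cv2.resize(p[300:480,210:400],None,fx=3.2,fy=3.2,interpolation=cv2.INTER_CUBIC)[:,:,::-1])
E
```

```text
[0.48745027 0.39387726 0.10378136] [-0.39107867  0.22057337 -1.0759841 ] [-2.66433006e-01  2.77347000e-04 -3.14149138e+00]
```

View pics/h4s.png

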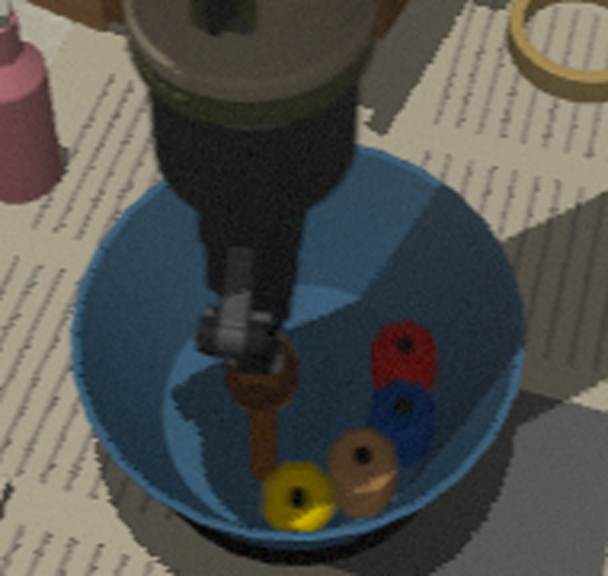

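Emit:
send_rows(rotation=[[0,0,0],[0,0,0],[0,0,0],[0,0,0],[0,0,0],[0,0,0],[0,0,0],[0,0,0],[0,0,0],[0,0,0],[0,0,0],[0,0,0]], dp=[[-11.6,-1.6,0],[-23.3,-0.1,0],[-34.2,4.4,0],[-43.5,11.5,0],[-50.7,20.8,0],[-55.3,31.6,0],[-56.8,43.2,0],[-55.4,54.9,0],[-50.9,65.8,0],[-43.8,75.1,0],[-34.5,82.3,0],[-23.7,86.9,0]], gripper=[8,8,8,8,8,8,8,8,8,8,8,8])

```text
clock: 40.15
ee_pos: [0.4898, 0.3026, 0.1036]
tcp_rot: [0.0, 0.991, 0.132, -0.0]
wrist_force: [0.2, 0.3, -1.1]
gripper_width: 0.017
```

```bash
python3 - <<'E'
from h import *
s=ctrl.get_state();print(s["ee_pos"],s["wrist_force"])
S,p,d=cap("side"); cv2.imwrite("pics/h5s.png",cv2.resize(p[300:480,210:400],None,fx=3.2,fy=3.2,interpolation=cv2.INTER_CUBIC)[:,:,::-1])
T,p,d=cap("top"); cv2.imwrite("pics/h5t.png",cv2.resize(p[230:350,110:240],None,fx=5,fy=5,interpolation=cv2.INTER_CUBIC)[:,:,::-1])
E
```

```text
[0.48982957 0.30264547 0.1035843 ] [ 0.15587941  0.26547848 -1.05808831]
```

View pics/h5s.png

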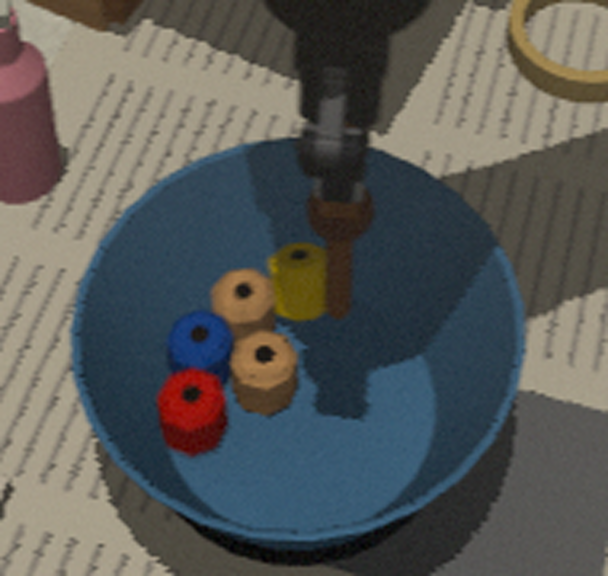

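View pics/h5t.png

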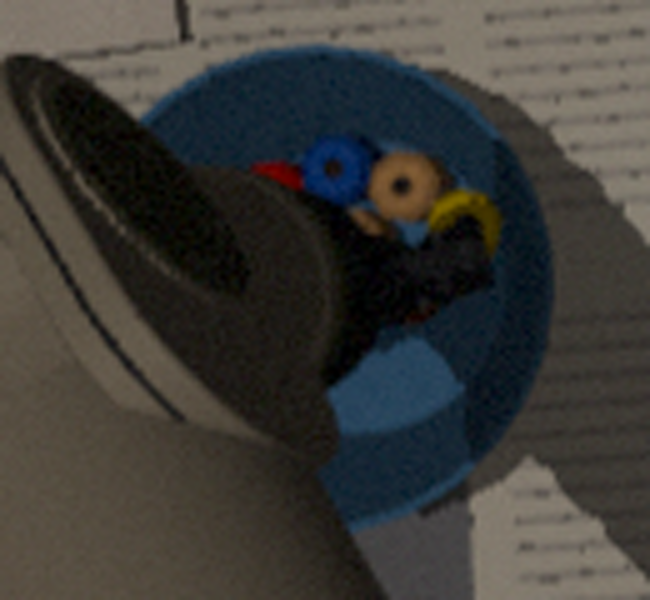

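All five beads are in the bowl after two turns. I make a third turn and a bit more.

Emit:
send_rows(rotation=[[0,0,0],[0,0,0],[0,0,0],[0,0,0],[0,0,0],[0,0,0],[0,0,0],[0,0,0],[0,0,0],[0,0,0],[0,0,0],[0,0,0]], dp=[[11.6,1.6,0],[23.3,0.1,0],[34.2,-4.4,0],[43.5,-11.5,0],[50.7,-20.8,0],[55.3,-31.6,0],[56.8,-43.2,0],[55.4,-54.9,0],[50.9,-65.8,0],[43.8,-75.1,0],[34.5,-82.3,0],[23.7,-86.9,0]], gripper=[8,8,8,8,8,8,8,8,8,8,8,8])

```text
clock: 41.45
ee_pos: [0.4874, 0.3939, 0.1038]
tcp_rot: [-0.0, 0.991, 0.133, 0.0]
wrist_force: [-0.6, -0.3, -0.6]
gripper_width: 0.0171
```

Emit:
send_rows(rotation=[[0,0,0],[0,0,0],[0,0,0],[0,0,0],[0,0,0],[0,0,0],[0,0,0],[0,0,0],[0,0,0],[0,0,0],[0,0,0],[0,0,0]], dp=[[-11.6,-1.6,0],[-23.3,-0.1,0],[-34.2,4.4,0],[-43.5,11.5,0],[-50.7,20.8,0],[-55.3,31.6,0],[-56.8,43.2,0],[-55.4,54.9,0],[-50.9,65.8,0],[-43.8,75.1,0],[-34.5,82.3,0],[-23.7,86.9,0]], gripper=[8,8,8,8,8,8,8,8,8,8,8,8])

```text
clock: 42.65
ee_pos: [0.4898, 0.3027, 0.1036]
tcp_rot: [0.0, 0.991, 0.132, -0.0]
wrist_force: [0.2, 0.7, -0.4]
gripper_width: 0.0173
```

Emit:
send_rows(rotation=[[0,0,0],[0,0,0],[0,0,0],[0,0,0],[0,0,0],[0,0,0],[0,0,0],[0,0,0],[0,0,0],[0,0,0],[0,0,0],[0,0,0]], dp=[[11.6,1.6,0],[23.3,0.1,0],[34.2,-4.4,0],[43.5,-11.5,0],[50.7,-20.8,0],[55.3,-31.6,0],[56.8,-43.2,0],[55.4,-54.9,0],[50.9,-65.8,0],[43.8,-75.1,0],[34.5,-82.3,0],[23.7,-86.9,0]], gripper=[8,8,8,8,8,8,8,8,8,8,8,8])

```text
clock: 43.85
ee_pos: [0.4875, 0.3939, 0.1038]
tcp_rot: [-0.0, 0.991, 0.133, 0.0]
wrist_force: [0.3, -0.0, 0.4]
gripper_width: 0.0177
```

```bash
python3 - <<'E'
from h import *
s=ctrl.get_state();print(s["ee_pos"],s["wrist_force"])
S,p,d=cap("side"); cv2.imwrite("pics/h6s.png",cv2.resize(p[300:480,210:400],None,fx=3.2,fy=3.2,interpolation=cv2.INTER_CUBIC)[:,:,::-1])
E
```

```text
[0.48745401 0.39389629 0.1038045 ] [ 0.34020406 -0.04280162  0.41867808]
```

View pics/h6s.png

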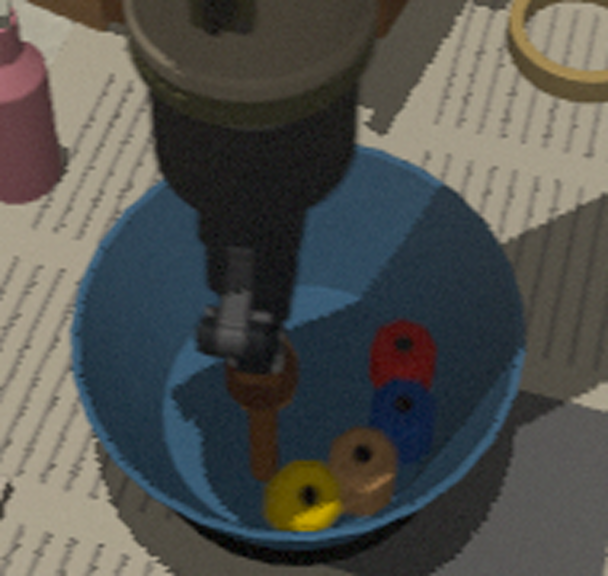

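Emit:
send_rows(rotation=[[0,0,0],[0,0,0],[0,0,0],[0,0,0],[0,0,0],[0,0,0],[0,0,0],[0,0,0],[0,0,0]], dp=[[0,0,-8],[0,0,-25],[0,0,-50],[0,0,-80],[0,0,-115],[0,0,-155],[0,0,-190],[0,0,-190],[0,0,-190]], gripper=[8,8,8,8,8,8,8,8,8])

```text
clock: 44.8
ee_pos: [0.4892, 0.3931, 0.2948]
tcp_rot: [-0.0, 0.991, 0.132, 0.001]
wrist_force: [-0.3, 0.3, -1.4]
gripper_width: 0.0174
```

```bash
python3 - <<'E'
from h import *
C,p,d=cap("wrist","i1"); print(pose()[0],ctrl.get_state()["gripper_width"])
print(rel([.4415,-.357,.292],down(.266)))
E
```

```text
[0.48886136 0.39280498 0.29342797] 0.016914045525296184
(array([-242.1,  711.2,    1.7]), array([ 0.00041114,  0.00012037, -0.00093798]))
```

View pics/i1.png

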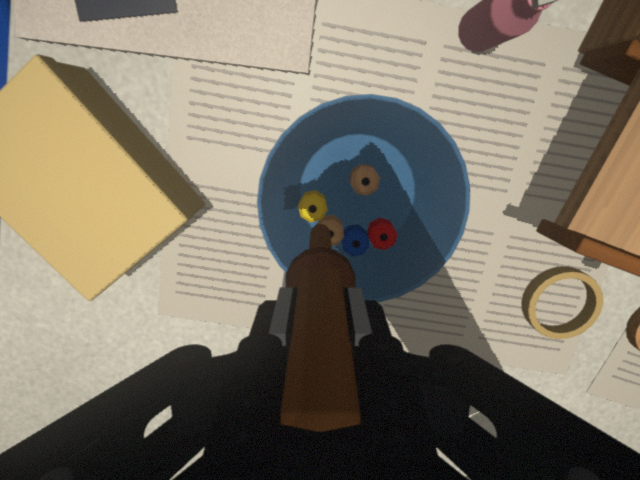

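All five beads are in the bowl and the rod sits straight in the grip. I return to the stand.

Emit:
send_rows(rotation=[[0,0,0],[0,0,0],[0,0,0],[0,0,0],[0,0,0],[0,0,0],[0,0,0],[0,0,0],[0,0,0],[0,0,0],[0,0,0],[0,0,0]], dp=[[-8,23,0],[-20,58,0],[-34,100,0],[-49,144,0],[-65,190,0],[-80,236,0],[-96,282,0],[-112,328,0],[-127,374,0],[-143,420,0],[-159,466,0],[-174,512,0]], gripper=[8,8,8,8,8,8,8,8,8,8,8,8])

```text
clock: 46.05
ee_pos: [0.4539, -0.1485, 0.2927]
tcp_rot: [-0.0, 0.991, 0.132, -0.001]
wrist_force: [1.3, -0.7, -1.1]
gripper_width: 0.0175
```

Emit:
send_rows(rotation=[[0,0,0],[0,0,0],[0,0,0],[0,0,0],[0,0,0],[0,0,0],[0,0,0],[0,0,0],[0,0,0],[0,0,0]], dp=[[-15,44,0],[-30,88,0],[-42,125,0],[-52,155,0],[-60,178,0],[-66,193,0],[-68,199,0],[-68,199,0],[-68,199,0],[-68,199,0]], gripper=[8,8,8,8,8,8,8,8,8,8])

```text
clock: 47.05
ee_pos: [0.4423, -0.3551, 0.2937]
tcp_rot: [-0.0, 0.991, 0.133, 0.0]
wrist_force: [0.2, -0.2, -0.3]
gripper_width: 0.0175
```

```bash
python3 - <<'E'
from h import *
C,p,d=cap("wrist","i2"); print(pose()[0],ctrl.get_state()["gripper_width"])
cv2.imwrite("pics/i2z.png",cv2.resize(p[170:250,270:370],None,fx=6,fy=6,interpolation=cv2.INTER_CUBIC)[:,:,::-1])
print(rel([.4415,-.357,.292],down(.266)))
E
```

```text
[ 0.44224698 -0.35524559  0.29375415] 0.017192711010319457
(array([-1.2,  1.5,  1.8]), array([-0.00020592, -0.0003029 ,  0.00121728]))
```

View pics/i2z.png

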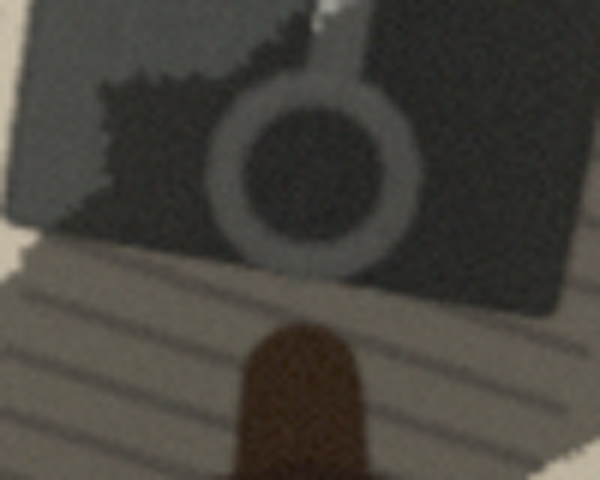

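Emit:
send_rows(rotation=[[0,0,0],[0,0,0],[0,0,0],[0,0,0],[0,0,0],[0,0,0],[0,0,0]], dp=[[-0.7,2,10],[-0.7,2,35],[-0.7,2,60],[-0.7,2,80],[-0.7,2,92],[-0.7,2,98],[-0.7,2,98]], gripper=[8,8,8,8,8,8,8])

```text
clock: 47.8
ee_pos: [0.4416, -0.3582, 0.1953]
tcp_rot: [-0.0, 0.991, 0.133, -0.0]
wrist_force: [0.5, 0.5, -0.1]
gripper_width: 0.0172
```

```bash
python3 - <<'E'
from h import *
C,p,d=cap("wrist","i3"); print(pose()[0])
cv2.imwrite("pics/i3z.png",cv2.resize(p[190:290,260:380],None,fx=6,fy=6,interpolation=cv2.INTER_CUBIC)[:,:,::-1])
S,p,d=cap("side"); cv2.imwrite("pics/i3s.png",cv2.resize(p[80:220,340:500],None,fx=4,fy=4,interpolation=cv2.INTER_CUBIC)[:,:,::-1])
E
```

```text
[ 0.44190173 -0.358447    0.19613108]
```

View pics/i3z.png

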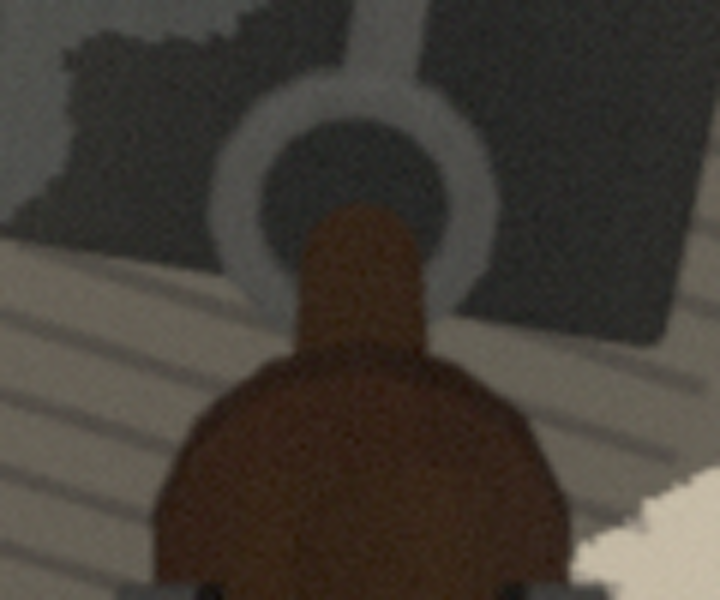

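View pics/i3s.png

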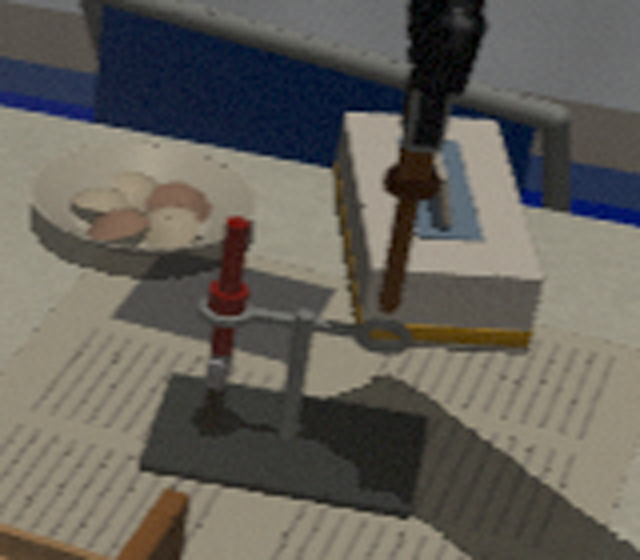

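```bash
python3 - <<'E'
from h import *
C=cam("wrist"); tcp,r=pose(); E=ray(C,319,225,.095); print(E,(E-tcp)@r.as_matrix()*1000,ctrl.get_state()["wrist_force"])
E
```

```text
[ 0.4429266  -0.35804777  0.095     ] [  0.86975759  -0.47189912 101.58849937] [-0.13442481 -0.24929506 -1.22402737]
```

Emit:
send_rows(rotation=[[0,0,0],[0,0,0],[0,0,0],[0,0,0],[0,0,0],[0,0,0]], dp=[[0.3,-0.4,6],[0.3,-0.4,12],[0.3,-0.4,18],[0.3,-0.4,24],[0.3,-0.4,30],[0.3,-0.4,30]], gripper=[8,8,8,8,8,8])

```text
clock: 48.5
ee_pos: [0.4415, -0.3576, 0.1646]
tcp_rot: [-0.0, 0.991, 0.133, -0.001]
wrist_force: [0.4, 0.0, -0.4]
gripper_width: 0.0174
```

Tip is through the ring with no force. I continue.

Emit:
send_rows(rotation=[[0,0,0],[0,0,0],[0,0,0],[0,0,0],[0,0,0],[0,0,0],[0,0,0],[0,0,0]], dp=[[0,0,12],[0,0,24],[0,0,36],[0,0,46],[0,0,54],[0,0,58],[0,0,60],[0,0,60]], gripper=[8,8,8,8,8,8,8,8])

```text
clock: 49.3
ee_pos: [0.442, -0.3579, 0.1057]
tcp_rot: [0.0, 0.991, 0.132, 0.0]
wrist_force: [0.1, -0.4, -0.9]
gripper_width: 0.0171
```

```bash
python3 - <<'E'
from h import *
s=ctrl.get_state();print(s["ee_pos"],s["wrist_force"])
S,p,d=cap("side"); cv2.imwrite("pics/i4s.png",cv2.resize(p[80:220,340:500],None,fx=4,fy=4,interpolation=cv2.INTER_CUBIC)[:,:,::-1])
E
```

```text
[ 0.44199389 -0.35793028  0.10573941] [ 0.12942721 -0.35719834 -0.93832842]
```

View pics/i4s.png

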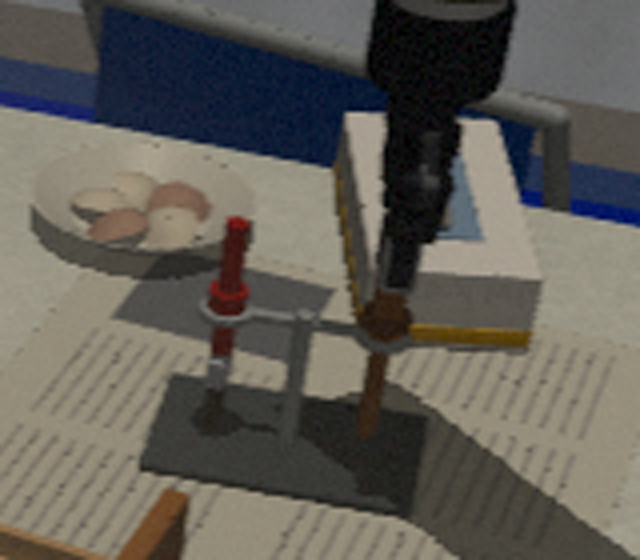

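About 4 mm remain. I lower gently until contact, then release.

Emit:
send_rows(rotation=[[0,0,0],[0,0,0],[0,0,0],[0,0,0]], dp=[[0,0,1.5],[0,0,2.5],[0,0,3.5],[0,0,3.5]], gripper=[8,8,8,8])

```text
clock: 49.75
ee_pos: [0.4419, -0.3578, 0.1021]
tcp_rot: [-0.0, 0.991, 0.133, -0.0]
wrist_force: [0.5, 0.8, 0.2]
gripper_width: 0.0172
```

Emit:
send_rows(rotation=[[0,0,0],[0,0,0],[0,0,0],[0,0,0],[0,0,0],[0,0,0],[0,0,0]], dp=[[0,0,0.5],[0,0,0.5],[0,0,0],[0,0,-2],[0,0,-2],[0,0,-2],[0,0,-2]], gripper=[8,22,30,40,50,50,50])

```text
clock: 50.45
ee_pos: [0.4419, -0.3579, 0.1042]
tcp_rot: [0.0, 0.991, 0.133, 0.0]
wrist_force: [0.0, 0.9, -0.2]
gripper_width: 0.0495
```

Emit:
send_rows(rotation=[[0,0,0],[0,0,0],[0,0,0],[0,0,0],[0,0,0],[0,0,0],[0,0,0],[0,0,0]], dp=[[0,0,-15],[0,0,-40],[0,0,-70],[0,0,-105],[0,0,-140],[0,0,-180],[0,0,-200],[0,0,-200]], gripper=[50,50,50,50,50,50,50,50])

```text
clock: 51.25
ee_pos: [0.4428, -0.3588, 0.3089]
tcp_rot: [0.002, 0.991, 0.132, 0.003]
wrist_force: [0.2, -0.8, -0.6]
gripper_width: 0.0502
```

```bash
python3 - <<'E'
from h import *
C,p,d=cap("wrist","j1"); tcp,r=pose();print(tcp)
S,p,d=cap("side"); cv2.imwrite("pics/j1s.png",cv2.resize(p[80:220,340:500],None,fx=4,fy=4,interpolation=cv2.INTER_CUBIC)[:,:,::-1])
E
```

```text
[ 0.44225237 -0.35830736  0.30652784]
```

View pics/j1s.png

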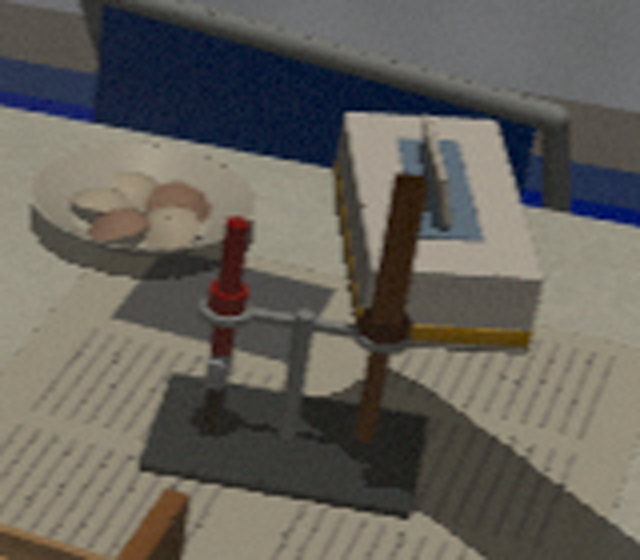

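View pics/j1.png

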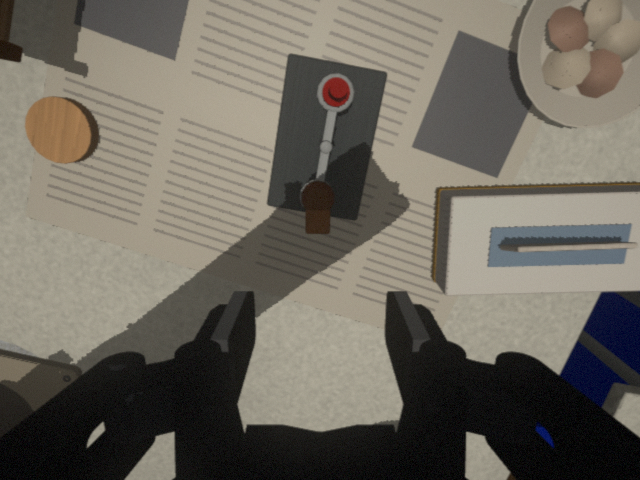

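Emit:
send_rows(rotation=[[0,0,0.1],[0,0,0.2],[0,0,0.3],[0,0,0.37],[0,0,0.37],[0,0,0.37],[0,0,0.37],[0,0,0.37],[0,0,0.37],[0,0,0.37],[0,0,0.37]], dp=[[12,-45,0],[24,-90,0],[36,-135,0],[48,-180,0],[60,-225,0],[72,-270,0],[84,-315,0],[97,-360,0],[108,-406,0],[108,-406,0],[108,-406,0]], gripper=[30,0,0,0,0,0,0,0,0,0,0])

```text
clock: 52.45
ee_pos: [0.4389, 0.0628, 0.3033]
tcp_rot: [0.0, 0.999, -0.051, -0.001]
wrist_force: [0.1, -0.4, 1.2]
gripper_width: -0.0
```

Emit:
send_rows(rotation=[[0,0,0],[0,0,0],[0,0,0]], dp=[[0,0,40],[0,0,60],[0,0,60]], gripper=[0,0,0])

```text
clock: 52.75
ee_pos: [0.4378, 0.0604, 0.2412]
tcp_rot: [0.001, 0.999, -0.053, -0.003]
wrist_force: [0.2, -0.5, 0.5]
gripper_width: -0.0002
```

```bash
python3 - <<'E'
from h import *
C,p,d=cap("wrist","k1"); tcp,r=pose();print(tcp,r.as_euler('zyx'))
cap("top","k1t")
E
```

```text
[0.4387594  0.06081549 0.24328741] [ 1.06263401e-01 -2.70017278e-03  3.14084433e+00]
```

View pics/k1.png

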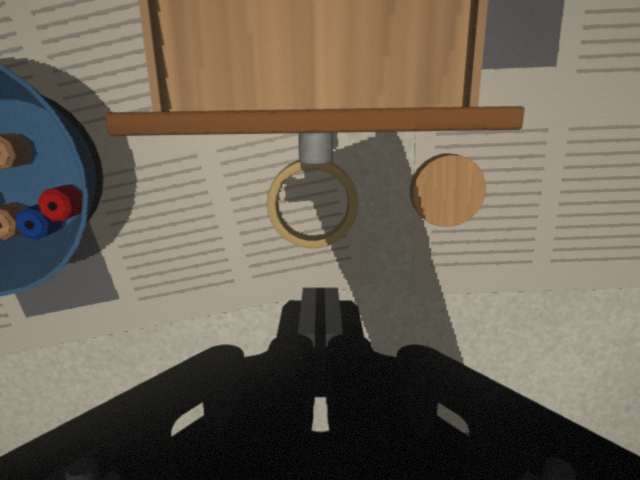

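```bash
python3 - <<'E'
from h import *
C=cam("wrist");tcp,r=pose()
for u,v in [(120,134),(320,131.5),(520,129)]: q=ray(C,u,v,.152); print(q.round(4),((q-tcp)@r.as_matrix()*1000).round(1))
E
```

```text
[0.5145 0.1792 0.152 ] [  62.2 -125.3   92.5]
[0.5029 0.0544 0.152 ] [63.8  0.  92.6]
[ 0.4913 -0.0699  0.152 ] [ 65.4 124.9  92.6]
```

Emit:
send_rows(rotation=[[0,0,0],[0,0,0],[0,0,0],[0,0,0],[0,0,0],[0,0,0]], dp=[[0,0,40],[0,0,80],[0,0,110],[0,0,125],[0,0,131],[0,0,131]], gripper=[0,0,0,0,0,0])

```text
clock: 53.45
ee_pos: [0.4401, 0.062, 0.1139]
tcp_rot: [-0.0, 0.999, -0.052, 0.0]
wrist_force: [-0.5, 0.2, 0.1]
gripper_width: 0.0001
```

```bash
python3 - <<'E'
from h import *
S,p,d=cap("side"); cv2.imwrite("pics/k2s.png",cv2.resize(p[180:330,300:460],None,fx=4,fy=4,interpolation=cv2.INTER_CUBIC)[:,:,::-1])
tips(); print(pose()[0])
E
```

```text
tip z mm ahead of TCP [-29. -29. -29. -29. -29. -29. -29. -28.] [-29. -29. -29. -28. -28. -28. -28. -28.] world 0.14270333920755282
[0.44057317 0.06227202 0.11468192]
```

View pics/k2s.png

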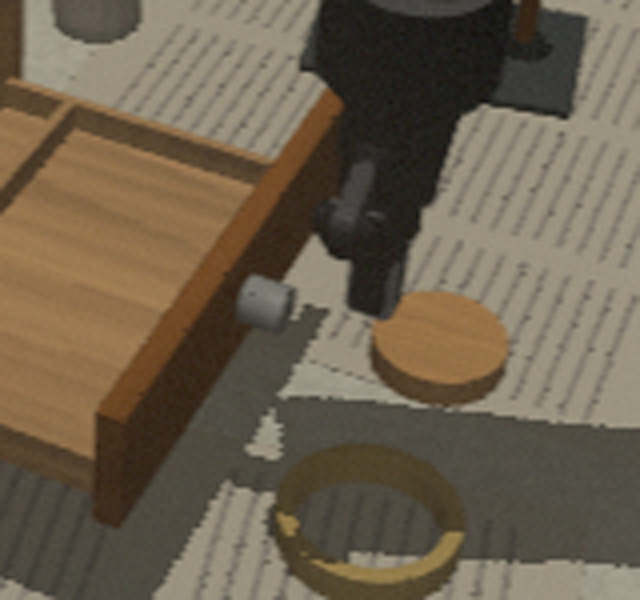

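Emit:
send_rows(rotation=[[0,0,0],[0,0,0],[0,0,0],[0,0,0],[0,0,0],[0,0,0],[0,0,0],[0,0,0],[0,0,0],[0,0,0]], dp=[[0,0,5],[15,0,5],[30,0,5],[40,0,5],[46,0,5],[50,0,5],[55,0,5],[60,0,5],[66,0,5],[72,0,5]], gripper=[0,0,0,0,0,0,0,0,0,0])

```text
clock: 54.55
ee_pos: [0.5114, 0.055, 0.1082]
tcp_rot: [-0.0, 0.999, -0.052, -0.0]
wrist_force: [-1.1, 1.4, 0.2]
gripper_width: 0.0003
```

```bash
python3 - <<'E'
from h import *
S,p,d=cap("side"); cv2.imwrite("pics/k3s.png",cv2.resize(p[150:330,230:430],None,fx=3.3,fy=3.3,interpolation=cv2.INTER_CUBIC)[:,:,::-1])
print(pose()[0])
E
```

```text
[0.51234461 0.05464501 0.10826066]
```

View pics/k3s.png

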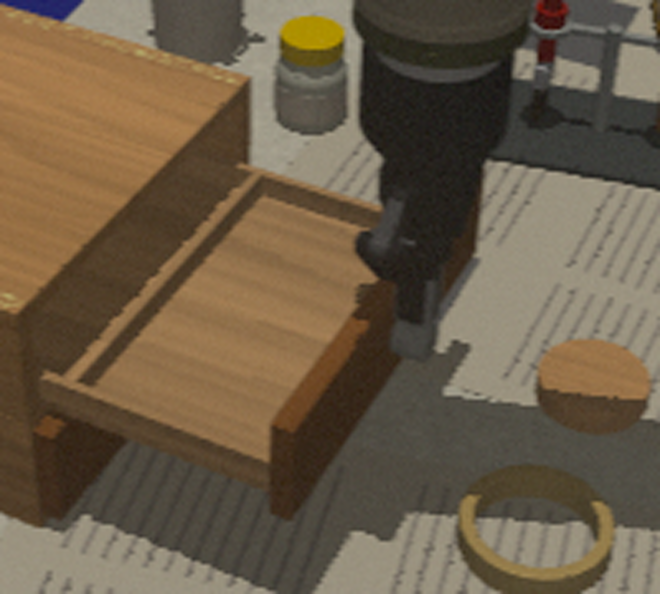

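Emit:
send_rows(rotation=[[0,0,0],[0,0,0],[0,0,0],[0,0,0],[0,0,0],[0,0,0],[0,0,0],[0,0,0],[0,0,0],[0,0,0],[0,0,0],[0,0,0]], dp=[[9,0,0],[18,0,0],[27,0,0],[36,0,0],[45,0,0],[54,0,0],[63,0,0],[72,0,0],[81,0,0],[90,0,0],[99,0,0],[108,0,0]], gripper=[0,0,0,0,0,0,0,0,0,0,0,0])

```text
clock: 55.8
ee_pos: [0.6192, 0.0434, 0.1082]
tcp_rot: [0.0, 0.999, -0.052, 0.0]
wrist_force: [-2.1, 2.0, -0.2]
gripper_width: -0.0001
```

```bash
python3 - <<'E'
from h import *
S,p,d=cap("side"); cv2.imwrite("pics/k4s.png",cv2.resize(p[130:310,200:400],None,fx=3.3,fy=3.3,interpolation=cv2.INTER_CUBIC)[:,:,::-1])
s=ctrl.get_state();print(pose()[0],s["wrist_force"],s["qpos"])
E
```

```text
[0.62042596 0.0429668  0.10821405] [-1.0074763  -0.63317998  0.26030511] [-0.0807716   0.39441717 -0.07869284  1.58965943  0.03357721  1.15777179
 -1.84231917]
```

View pics/k4s.png

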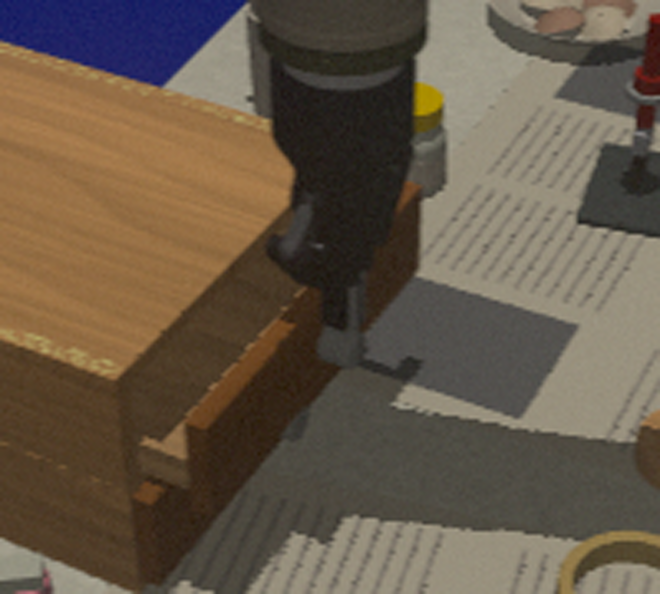

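Emit:
send_rows(rotation=[[0,0,0],[0,0,0],[0,0,0],[0,0,0],[0,0,0]], dp=[[5,0,0],[10,0,0],[15,0,0],[20,0,0],[20,0,0]], gripper=[0,0,0,0,0])

```text
clock: 56.35
ee_pos: [0.6392, 0.0412, 0.1082]
tcp_rot: [0.0, 0.999, -0.052, 0.0]
wrist_force: [-0.3, -0.0, -0.5]
gripper_width: 0.0001
```

```bash
python3 - <<'E'
from h import *
S,p,d=cap("side"); cv2.imwrite("pics/k5s.png",cv2.resize(p[130:310,200:400],None,fx=3.3,fy=3.3,interpolation=cv2.INTER_CUBIC)[:,:,::-1])
s=ctrl.get_state();print(pose()[0],s["wrist_force"])
E
```

```text
[0.63889388 0.04126012 0.10825142] [-0.77249708 -0.24295296  0.29553164]
```

View pics/k5s.png

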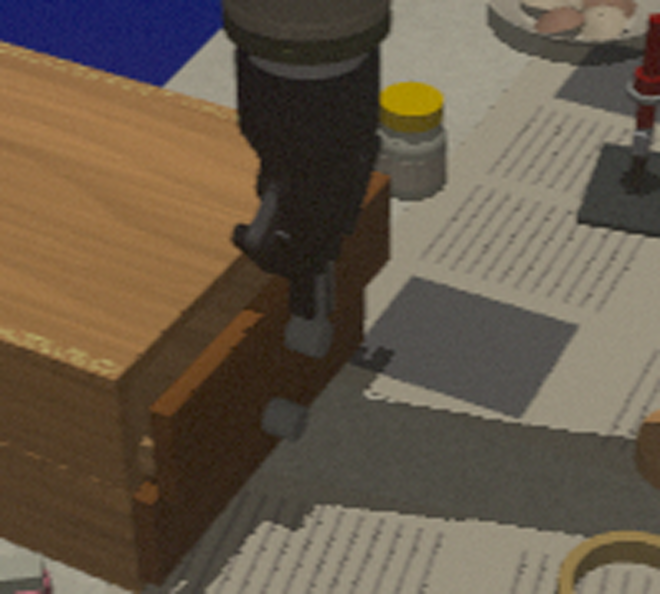

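Emit:
send_rows(rotation=[[0,0,0],[0,0,0],[0,0,0],[0,0,0]], dp=[[3,0,0],[6,0,0],[9,0,0],[9,0,0]], gripper=[0,0,0,0])

```text
clock: 56.8
ee_pos: [0.6465, 0.0407, 0.1082]
tcp_rot: [0.0, 0.999, -0.052, -0.001]
wrist_force: [-7.0, -0.1, 4.1]
gripper_width: -0.0003
```

Emit:
send_rows(rotation=[[0,0,0],[0,0,0],[0,0,0]], dp=[[3,0,0],[5,0,0],[5,0,0]], gripper=[0,0,0])

```text
clock: 57.1
ee_pos: [0.652, 0.0402, 0.1082]
tcp_rot: [-0.0, 0.999, -0.052, -0.001]
wrist_force: [-4.8, 1.1, 2.7]
gripper_width: 0.0002
```

```bash
python3 - <<'E'
from h import *
S,p,d=cap("side"); cv2.imwrite("pics/k6s.png",cv2.resize(p[130:310,200:400],None,fx=3.3,fy=3.3,interpolation=cv2.INTER_CUBIC)[:,:,::-1])
s=ctrl.get_state();print(pose()[0],s["wrist_force"])
E
```

```text
[0.65197512 0.04019759 0.10820764] [-4.73075482  0.77118141  3.07196584]
```

View pics/k6s.png

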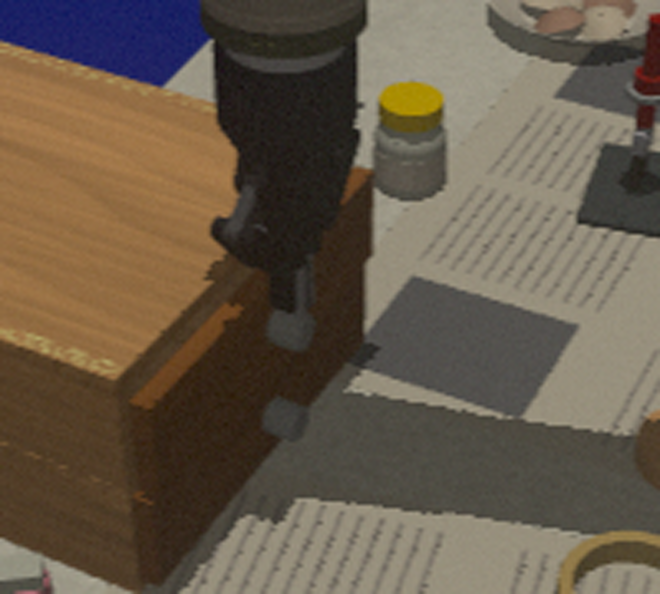

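Emit:
send_rows(rotation=[[0,0,0],[0,0,0],[0,0,0]], dp=[[2,0,0],[4,0,0],[4,0,0]], gripper=[0,0,0])

```text
clock: 57.45
ee_pos: [0.6567, 0.0397, 0.1082]
tcp_rot: [-0.0, 0.999, -0.052, 0.0]
wrist_force: [-1.7, 0.9, -0.1]
gripper_width: -0.0001
```

Emit:
send_rows(rotation=[[0,0,0],[0,0,0],[0,0,0]], dp=[[2,0,0],[3,0,0],[3,0,0]], gripper=[0,0,0])

```text
clock: 57.75
ee_pos: [0.6572, 0.0397, 0.1082]
tcp_rot: [0.0, 0.999, -0.052, -0.002]
wrist_force: [-14.7, 1.0, 9.2]
gripper_width: 0.0001
```

The position stopped advancing at 15 N, so the drawer should be against its end stop. I back off and inspect.

Emit:
send_rows(rotation=[[0,0,0],[0,0,0],[0,0,0],[0,0,0],[0,0,0],[0,0,0],[0,0,0],[0,0,0]], dp=[[-10,0,0],[-25,0,0],[-50,0,-20],[-80,0,-60],[-110,0,-110],[-140,0,-150],[-150,40,-180],[-150,80,-180]], gripper=[0,0,0,0,0,0,0,0])

```text
clock: 58.55
ee_pos: [0.5025, -0.0236, 0.2935]
tcp_rot: [-0.0, 0.999, -0.05, 0.005]
wrist_force: [1.6, -2.0, -1.2]
gripper_width: 0.0001
```

Emit:
send_rows(rotation=[[0,0,0],[0,0,0],[0,0,0],[0,0,0],[0,0,0]], dp=[[-20,45,0],[-40,90,0],[-60,130,0],[-60,130,0],[-60,130,0]], gripper=[0,0,0,0,0])

```text
clock: 59.05
ee_pos: [0.4284, -0.1487, 0.2886]
tcp_rot: [0.0, 0.999, -0.053, 0.001]
wrist_force: [0.2, 1.8, 0.2]
gripper_width: 0.0001
```

```bash
python3 - <<'E'
from h import *
S,p,d=cap("side","l1s"); cv2.imwrite("pics/l1z.png",cv2.resize(p[150:310,110:310],None,fx=3.3,fy=3.3,interpolation=cv2.INTER_CUBIC)[:,:,::-1])
T,p,d=cap("top","l1t")
K,Rm,t=T
s=ctrl.get_state();print(s["ee_pos"],s["wrist_force"],s["clock"])
E
```

```text
[ 0.42911086 -0.14697662  0.28827918] [-0.3616274   0.3606792   0.35192345] 59.15
```

View pics/l1s.png

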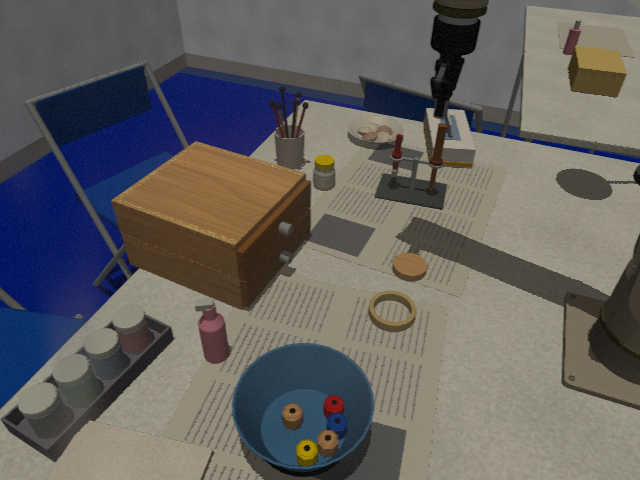

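View pics/l1z.png

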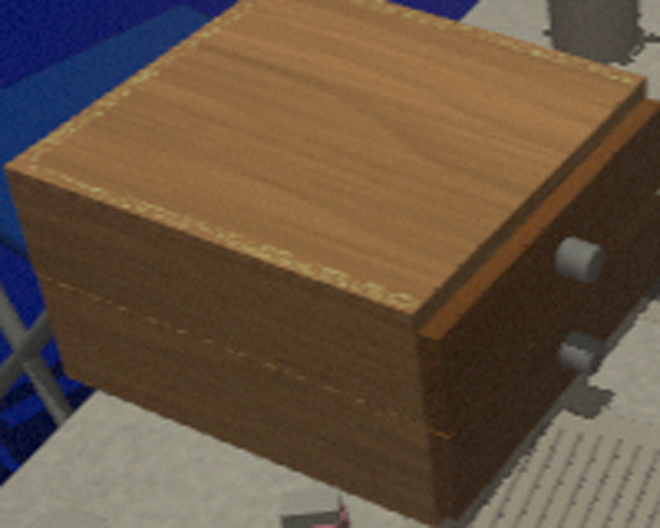

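View pics/l1t.png

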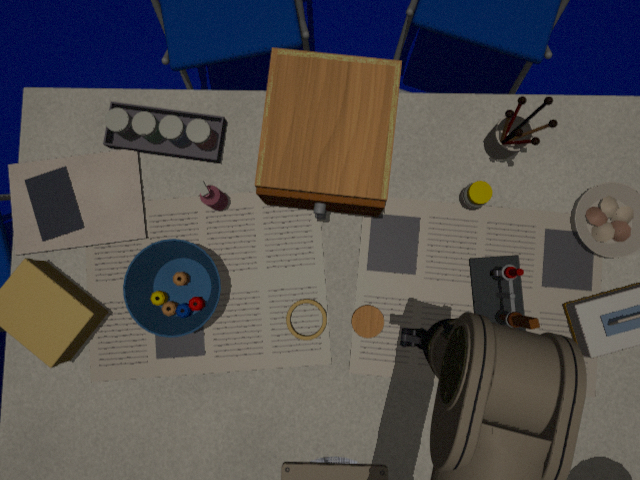

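```bash
python3 - <<'E'
from h import *
T,p,d=cap("top"); S,ps,ds=cap("side")
c=np.array([.489,.348])
for n,q in {"p1":(180,279),"yel":(158,298),"p2":(169,309),"blue":(183,311),"red":(196,304)}.items():
    P=ray(T,*q,.036); print(n,P.round(3),np.linalg.norm(P[:2]-c).round(3))
for n,a in [("tape0/1",(306,319,.02)),("disc",(368,322,.018))]: print(n,ray(T,*a))
cv2.imwrite("pics/m1.png",cv2.resize(ps[110:210,360:470],None,fx=6,fy=6,interpolation=cv2.INTER_CUBIC)[:,:,::-1])
# drawer front vs lower front: depth profile
print(ctrl.get_state()["wrist_force"],ctrl.get_state()["gripper_width"])
# side: top and bottom of rod compare with expected verticals
print("exp rod top/tip px in zoom",[(proj(S,[.4415,-.357,z])-[360,110])*6 for z in (.195,.104,.015)])
E
```

```text
p1 [0.506 0.345 0.036] 0.017
yel [0.464 0.392 0.036] 0.05
p2 [0.441 0.366 0.036] 0.052
blue [0.437 0.336 0.036] 0.054
red [0.453 0.308 0.036] 0.054
tape0/1 [0.42502474 0.06832118 0.02      ]
disc [ 0.42170985 -0.06763169  0.018     ]
[-0.66180924  0.83770841 -0.55952048] 0.00012547855619697424
exp rod top/tip px in zoom [array([497.6460379 ,  85.65463856]), array([458.99662832, 292.21243063]), array([424.53887586, 476.36834266])]
```

View pics/m1.png

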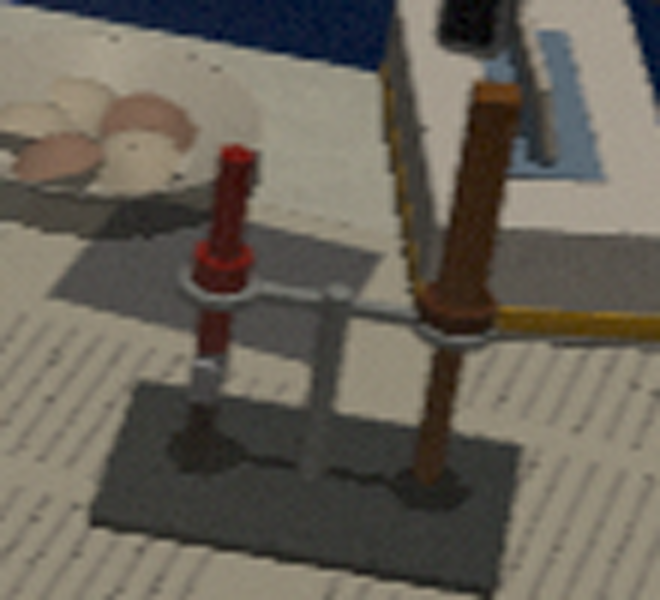

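The rod hangs as it did at the start. All the beads are within 54 mm of the bowl's axis, the drawer is home and the arm is clear, so I hand in.

```bash
python3 -c "
from plant import ctrl
ctrl.finish_job(); print('ok')"
```

```text
the job is handed in; nothing more can be done
ok
```

The job is handed in, after about 59 s on the robot's clock. Three coloured beads were present (red, blue and yellow). I put them in the bowl, stirred about 3.5 turns anticlockwise at 45 mm radius, hung the rod back in its eyelet, and pushed the drawer in past its catch.

**Last checks:**
- **Beads:** all five are in the bowl, at most 54 mm from its axis.
- **Rod:** it is upright, with its collar on the eyelet. In the side view its ends lie within about 2 pixels of where they should be.
- **Drawer:** its front is level with the lower drawer. It passed the catch at about 7 N and then stopped hard at 15 N. I did not measure the remaining gap, which must be under 3 mm.
- **Bystanders:** the tape, disc, spray bottle and glue jar look unmoved in the pictures.
- **Arm:** it is clear of everything.

**What disagreed or failed:**
- **Fingertip offset:** the fingertips are about 28 to 31 mm behind the reported TCP, not 8 mm ahead of it as stated. My first two tries at the red bead therefore closed above it, without moving it. I used the measured offset from then on.
- **First rod approach:** the gripper's palm touched the top of the handle with about 10 N before I raised it and gripped.
- **Stirring:** I could not measure bead speeds. I judged that the beads were being pushed from pictures between passes.

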